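Ready the batter depositor: nip up the pump-cover nut and lay out the loaf tins

TASK

Get the batter depositor ready for the first bake: set the adjustable wrench over the brass nut on its deck, roll the worm until the jaws just fit the nut, and tighten it clockwise with the wrench until the red line on the nut meets the red line on the deck; then lay the wrench flat on the blue mat again. Tip every loaf tin that stands on end on the baking sheet onto its closed base, mouth up, so that it lies flat on the sheet, and leave the other things on the bench alone.

Things in the scene. Friction and masses are not known exactly. Their poses are not given: they have to be found in the camera images.
- nut_centre (a point): brass hexagon nut, 40 mm across flats, 46 across corners, 28 tall, standing upright on the depositor's deck. Point: on its axis, 12 mm above its underside, 13 above the deck. Turns with the nut: x points from the axis through the middle of the flat that bears the red witness line, z up; so flats face 0, 60, 120.. degrees from x.
- nut (a joint): angle of the nut, rad: negative while slack, 0 when its red line meets the red line on the deck; grows as the nut is turned clockwise seen from above (tightening); bottoms at +0.06. Takes 0.35 N m and stays where it is left.
- depositor: white batter depositor, fixed; its top is a level steel deck 300 (x) x 280 (y) mm, 100 mm above the bench, clear around the nut. Origin: under the deck's centre, at bench level. The nut's axis is at (-5, 10) mm. Beyond y = -140 a drive column, x -5 to 145, rises 200 mm above the bench.
- deck_mark (a point): fixed red witness line on the deck, a radial line 37 to 83 mm from the nut's axis; point: its middle, 60 mm from the axis, at deck level
- wrench_jaws (a point): adjustable wrench with a black handle, about 260 long, 24 thick, 0.6 kg, lying flat. Point: centre of a fitted 40 mm nut, half-way through the thickness, 20.5 mm from the fixed jaw's face, 25 in front of the throat. Axes: x out of the mouth, y square to the jaw faces towards the fixed jaw, z up. Jaws: x -25 to 25, 19 deep, 24 thick; the movable one is at -y. Behind x = -25 the head is 12 thick.
- wrench_grip (a point): middle of the wrench's black handle sleeve, 28 wide, 24 thick, 105 long; half-way through the thickness. Axes as wrench_jaws, from which it lies at (-147, -19) mm in x, y. The sleeve runs along (-0.966, -0.257) in the wrench's x, y. The wrench balances near (-86, -10).
- wrench_worm_top (a point): top of the wrench's knurled brass worm, a roller of radius 11.5, length 26 along the wrench's y; at (-48.5, -21, 11.5) mm from wrench_jaws. A fingertip pressed on it (6 to 20 N) and drawn towards the jaws (+x) closes the jaw, drawn backwards opens it: up to 1.4 mm per 10 mm drawn. Takes 4 N of drag; self-locking, the jaw cannot be pushed. Only the rack lies between worm and jaw, lower.
- wrench_jaw (a joint): opening between the wrench's jaw faces in m (0.030 to 0.058); the nut is 0.040 across flats
- mat_centre (a point): blue tool mat on the bench, 310 x 130 mm, 3 mm thick, fixed; point: centre of its upper face, x along its length
- sheet_centre (a point): rimless flat aluminium baking sheet on the bench, 400 (x) x 550 (y) mm, 3 mm thick, fixed; point: centre of its upper face, axes along its edges
- tin_a_mid (a point): loaf tin of dark steel, an open box 110 long x 70 wide x 60 deep, walls 3 mm, 0.1 to 0.25 kg; may be absent. Point: middle of the box. Axes: z along the length (up while it stands on end), x from the open mouth (-x side) to the closed base (+x side). Rightly laid: x straight down, mouth up, point 30 mm above the sheet. At the start the mouth looks roughly towards the robot.
- tin_b_mid (a point): loaf tin of dark steel, an open box 110 long x 70 wide x 60 deep, walls 3 mm, 0.1 to 0.25 kg; may be absent. Point: middle of the box. Axes: z along the length (up while it stands on end), x from the open mouth (-x side) to the closed base (+x side). Rightly laid: x straight down, mouth up, point 30 mm above the sheet. At the start the mouth looks roughly towards the robot.
- tin_c_mid (a point): loaf tin of dark steel, an open box 110 long x 70 wide x 60 deep, walls 3 mm, 0.1 to 0.25 kg; may be absent. Point: middle of the box. Axes: z along the length (up while it stands on end), x from the open mouth (-x side) to the closed base (+x side). Rightly laid: x straight down, mouth up, point 30 mm above the sheet. At the start the mouth looks roughly away from the robot.
- tin_d_mid (a point): loaf tin of dark steel, an open box 110 long x 70 wide x 60 deep, walls 3 mm, 0.1 to 0.25 kg; may be absent. Point: middle of the box. Axes: z along the length (up while it stands on end), x from the open mouth (-x side) to the closed base (+x side). Rightly laid: x straight down, mouth up, point 30 mm above the sheet. At the start the mouth looks roughly away from the robot.
- scraper: bystander, loose, to be left where it is: dough scraper with a steel blade and white handle, 120 x 90 mm, lying flat; origin at its underside
- cocoa: bystander, loose, to be left where it is: can with an orange lid, 72 mm across, 110 tall; origin at its underside
- jug: bystander, loose, to be left where it is: steel measuring mug, 90 mm across, 100 tall; origin at its underside
- dredger: bystander, loose, to be left where it is: aluminium sugar dredger, 64 mm across, 105 tall; origin at its underside
- spatula: bystander, loose, to be left where it is: spatula with a grey handle, 260 long, lying; origin at its underside
- oil: bystander, loose, to be left where it is: amber oil bottle with a yellow cap, 62 across, 190 tall; origin at its underside
- wrench: the wrench, origin 12 mm below wrench_jaws (its underside), same axes
Things that resemble listed ones, but are neither listed nor needed, are in the scene too. What is shaped like the part that bears tin_a_mid but purple is not meant.

How it is judged (in metres and radians):
On the way, in this order (a step that is already met when the one before it is completed fails the run):
1. the wrench is on the nut and its jaws are rolled closed to fit it (opening under 42 mm) (horizontal distance between wrench_jaws and nut_centre below 0.012 m and z of wrench_jaws in the frame of nut_centre between -0.012 and 0.01 m and value of joint wrench_jaw below 0.042 m), for 0.2 s.
2. the nut is tightened to its mark with the fitted wrench (all of step 1 and value of joint nut above -0.1 rad), for 0.2 s.
At the end, for the whole second after the job is handed in: Nut at most 0.1 rad short of its mark; wrench flat and still on the blue mat (jaw centre and sleeve middle within 165 mm of its centre along it, 75 across); every tin present still on its base (0.14 rad), mouth up, its middle within 190 mm (x), 260 (y) of the sheet's centre (value of joint nut above -0.1 rad and z of wrench_jaws in the frame of mat_centre between 0.006 and 0.016 m and angle between wrench_jaws's own z axis and vertical below 0.12 rad and linear speed of wrench below 0.02 m/s and x of wrench_jaws in the frame of mat_centre between -0.165 and 0.165 m and y of wrench_jaws in the frame of mat_centre between -0.075 and 0.075 m and x of wrench_grip in the frame of mat_centre between -0.165 and 0.165 m and y of wrench_grip in the frame of mat_centre between -0.075 and 0.075 m and angle between each of tin_a_mid, tin_b_mid, tin_c_mid, tin_d_mid's own x axis and vertical above 3 rad and z of tin_a_mid in the frame of sheet_centre between 0.024 and 0.036 m and x of tin_a_mid in the frame of sheet_centre between -0.19 and 0.19 m and y of tin_a_mid in the frame of sheet_centre between -0.26 and 0.26 m and z of tin_b_mid in the frame of sheet_centre between 0.024 and 0.036 m and x of tin_b_mid in the frame of sheet_centre between -0.19 and 0.19 m and y of tin_b_mid in the frame of sheet_centre between -0.26 and 0.26 m and z of tin_c_mid in the frame of sheet_centre between 0.024 and 0.036 m and x of tin_c_mid in the frame of sheet_centre between -0.19 and 0.19 m and y of tin_c_mid in the frame of sheet_centre between -0.26 and 0.26 m and z of tin_d_mid in the frame of sheet_centre between 0.024 and 0.036 m and x of tin_d_mid in the frame of sheet_centre between -0.19 and 0.19 m and y of tin_d_mid in the frame of sheet_centre between -0.26 and 0.26 m); the robot touches nothing.
It fails at once if a bystander is displaced by more than 30 mm (distance of any of scraper, cocoa, jug, dredger, spatula, oil from where it was at the start of the episode above 0.03 m).
Of tin_a, tin_b, tin_c, tin_d only 3 to 4 are there at a start; the rules pass over those that are not, and their reading is None.
At some moment in a run one of tin_a, tin_b, tin_c, tin_d may be knocked a few centimetres aside while the robot is not near it.
It also fails if it takes over 208 s, if anything falls off the work surface, if the arm or the gripper's body presses on something with over 40 N, if the wrist force passes 120 N, or if a joint passes its speed limit or range.

ROBOT

A 7-joint arm with a two-finger parallel gripper is mounted at the origin on the work surface. World frame = base frame: x ahead of the robot, y to its left, z up, the work surface at z = 0. Lengths are in mm, angles in rad, forces in N, time in s.
With the tool pointing down it reaches from about 400 to 875 mm from the base axis. Payload 4.4 kg.
Tool frame: the origin (TCP) lies midway between the tips of the shut fingers; the grasp point (between the pads) lies 19 mm behind it; z points along the fingers, y is the direction in which the jaws open and shut (so a half turn about z gives the same grasp; the last joint's range is limited). The gripper opens to 85 mm and grips with 20 to 120 N. Pads are 22 mm wide; open, the fingers measure 114 mm over their backs; the gripper's body (76 mm by 85 mm) begins 54 mm behind the grasp point. The pads swing forward as they close: fully open they stand 13 mm farther back than shut.
Start: joints at [1.224, 0.628, 0.038, 1.517, -0.027, 0.996, -0.02], TCP at [180.158, -624.548, 231.313] pointing down, gripper open.
Joint ranges: [-3.06, 3.06], [-0.37, 2.12], [-1.25, 1.32], [0.18, 2.47], [-1.1, 4.24], [0.23, 1.98], [-2.94, 2.94]. Speed limits (rad/s): [2.57, 2.57, 3.14, 3.14, 3.14, 3.14, 3.14].

INTERFACE

Orientations are given as [roll, pitch, yaw] about the fixed x, y, z axes, in that order (R = Rz(yaw) Ry(pitch) Rx(roll)).
In Python, from cell import ctrl, vision gives the robot as it stands.
- The arm moves only by the tool play_rows, never from a script. Its arguments are lists of equal length, an entry for each row: "slide": the shift along the tool's x, y, z in mm, a list of three; "turn": the turn about the tool's z in rad; "fingers": the opening, from 0 (shut) to 1 (fully open). A call has 1 to 5 rows; each row is the pose to reach, as a shift and turn from the pose measured when the call began, along the tool's axes at that moment; what a row does not reach only later rows make up. A row lasts 1/8 s, in which the tool goes at most 62.5 mm and 10.7 degrees, less where a joint would pass 70% of its speed; a pose out of reach is approached as far as the arm can. A call with a gripper value outside its range is refused whole. The fingers move at their own pace and stop on an object; the grip force is fixed at half the most. Time passes only in rows, so rows that repeat a pose let the fingers close. It gives the time, the measured TCP pose, the force and the opening at its end, in the units of the state.
- ctrl.read_state(): the state, without advancing time (a new reading comes with each control period).
- vision.get_image(name): name is "side" or "top" or "wrist"; returns (picture, depth): 400x640x3 uint8, blue, green, red; 400x640 float32, mm along the optical axis (not along the pixel's ray), 0 where there is no reading.
- vision.camera_params(name): a dict with "fx", "fy", "cx", "cy" (pixels), "position" and "rotation" of the camera in the world. Camera axes: x right, y up, looking along -z (the intrinsics and any distortion apply to the point x, -y, -z); pixel columns grow to the right and rows downward; lengths in mm; the calibration is good to about 2 mm. A picture is of the moment at which its call begins: read the wrist's pose just before it. camera_params takes no time and is no camera call; for the wrist camera it gives the pose at the moment of the call.
- ctrl.finish_job(): hands the job in, once; it reports no verdict.
The state is a dict: "clock": time; "qpos": joint angles; "qd": joint speeds; "tau": joint torques, N m; "eef_pos": TCP position; "tool_rot": TCP orientation; "force": force on the tool from outside, world axes, zero at the start; "torque": the same for the moment, N m; "width": finger opening in mm.
Only numpy, scipy, OpenCV 4.12 (cv2) and the standard library are available. Lean on these libraries where they do the work, as an engineer would, in place of code of your own. Each camera call takes 0.05 s, during which the arm holds its last target.

## Working session

There is one attempt and no reset: what is moved stays moved. The work goes in short steps, Python scripts to look and compute and a tool call to move; the robot and the scene stay as the last step left them, time stands still between calls to the robot, and variables do not carry over. Pictures are saved under pics/ and viewed, and the job is handed in when it is done.

Besides the shell and the picture viewer there is one more tool, called after ">>>" by a JSON object that holds its "method" and its "body". play_rows: Moves the arm, as the interface text tells. Its arguments: {"type":"object","properties":{"slide":{"type":"array"},"turn":{"type":"array"},"fingers":{"type":"array"}},"required":["slide","turn","fingers"]}

```bash
ls -la; mkdir -p pics; cat > h.py <<'E'
import numpy as np, cv2
from cell import ctrl, vision
from scipy.spatial.transform import Rotation as R
def cam(n):
    p=vision.camera_params(n); return p
def rot(p):
    r=np.array(p["rotation"],float)
    return r if r.shape==(3,3) else R.from_euler('xyz',r).as_matrix()
def px2w(p,u,v,d):
    x=(u-p["cx"])/p["fx"]*d; y=(v-p["cy"])/p["fy"]*d
    return np.array(p["position"])+rot(p)@np.array([x,-y,-d])
def px2z(p,u,v,z):
    o=np.array(p["position"]); r=px2w(p,u,v,1.)-o
    return o+r*(z-o[2])/r[2]
def w2px(p,w):
    c=rot(p).T@(np.array(w,float)-np.array(p["position"])); d=-c[2]
    return p["cx"]+p["fx"]*c[0]/d, p["cy"]-p["fy"]*c[1]/d
def cloud(p,dep):
    v,u=np.mgrid[0:400,0:640]; d=dep
    x=(u-p["cx"])/p["fx"]*d; y=(v-p["cy"])/p["fy"]*d
    return np.stack([x,-y,-d],-1)@rot(p).T+np.array(p["position"])
def crop(img,u0,v0,u1,v1,name,s):
    cv2.imwrite(name,cv2.resize(img[v0:v1,u0:u1],None,fx=s,fy=s,interpolation=cv2.INTER_CUBIC))
E
python3 - <<'E'
from h import *
for n in("side","top","wrist"):
    p=cam(n); print(n,p)
    i,d=vision.get_image(n); cv2.imwrite(f"pics/{n}0.png",i); np.save(f"{n}0.npy",d); cv2.imwrite(f"{n}0.png",i)
print(ctrl.read_state())
E
```

```text
total 12
drwxr-xr-x  3 agent agent 4096 Dec  7 07:19 .
drwxr-xr-x 23 root  root  4096 Dec  7 07:19 ..
drwxr-xr-x  2 agent agent 4096 Dec  7 07:19 pics
side {'fx': 446.8609678195552, 'fy': 446.8609678195552, 'cx': 323.3412855379299, 'cy': 192.51258357021078, 'position': array([-148.5428895 , 1159.07457355, 1115.71659997]), 'rotation': array([ 0.92832377,  0.00968616, -2.61880112])}
top {'fx': 367.6022264963203, 'fy': 367.6022264963203, 'cx': 323.38560145187455, 'cy': 198.96400228530902, 'position': array([3.83362767e+02, 7.13495103e-01, 1.18068931e+03]), 'rotation': array([ 0.16319977, -0.02719488, -1.55230703])}
wrist {'fx': 289.54464931864305, 'fy': 289.54464931864305, 'cx': 325.53238222965007, 'cy': 196.83160152541947, 'position': array([ 252.20972615, -602.65032087,  373.65439177]), 'rotation': array([-0.30091489,  0.00249737, -1.28981049])}
{'clock': 0.15, 'qpos': array([ 1.22424555,  0.62914004,  0.03843876,  1.51809913, -0.02699733,
        0.99630946, -0.01998634]), 'qd': array([-0.00198987, -0.00187625, -0.00047102, -0.00174855, -0.00062447,
       -0.00256369,  0.00213902]), 'tau': array([ 1.90104140e-03, -5.63799727e+01,  1.22706492e+00, -1.93652970e+01,
        1.08947034e-02,  7.35022710e-03,  3.69169697e-06]), 'eef_pos': array([ 180.01030999, -624.1005701 ,  230.60856213]), 'tool_rot': array([-3.14015409e+00,  2.84270468e-06,  2.80774570e-01]), 'force': array([0.1150666 , 0.5130317 , 0.64494981]), 'torque': array([ 0.06004187,  0.01184905, -0.01464903]), 'width': 85.21510408381396}
```

View pics/top0.png

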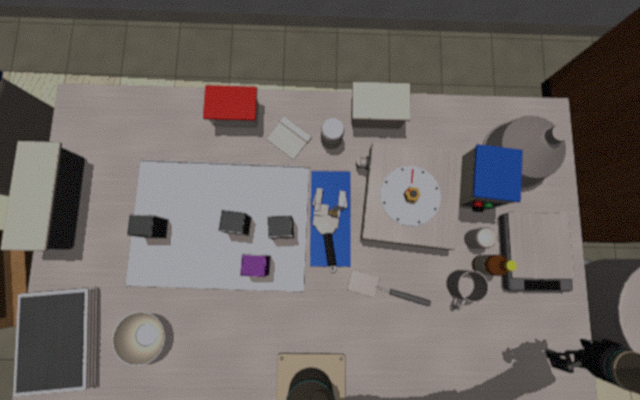

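View pics/side0.png

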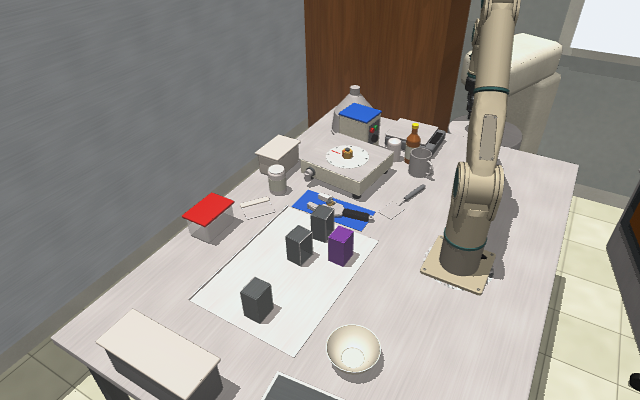

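View pics/wrist0.png

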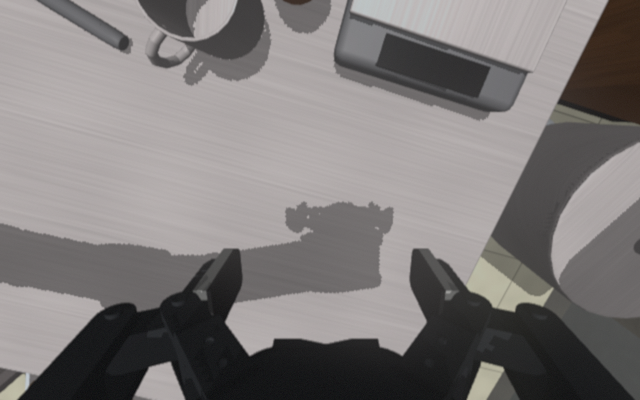

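The top view shows three dark tins standing on the sheet at about (148,226), (235,222) and (281,227). The purple decoy is at (256,265). The wrench is on the mat at (328,220), the nut is at (412,194) and the red deck mark is at (411,175). I'll enlarge these areas.

```bash
python3 - <<'E'
from h import *
i=cv2.imread("top0.png"); d=np.load("top0.npy"); p=cam("top")
crop(i,300,160,380,280,"pics/t_w.png",5)
crop(i,360,140,470,250,"pics/t_d.png",5)
crop(i,120,190,310,290,"pics/t_s.png",4)
s=cv2.imread("side0.png")
crop(s,220,180,420,330,"pics/s_s.png",4)
crop(s,280,120,440,240,"pics/s_w.png",5)
c=cloud(p,d)
for n,u,v in [("sheet",200,270),("mat",345,250),("deck",385,230),("nut",412,194),("tin1",140,220),("tin2",235,217),("tin3",281,222),("purple",255,262),("bench",240,320),("box red",230,103)]:
    print(n,c[v,u].round(1))
E
```

```text
sheet [344.6 352.4   5.2]
mat [ 415.2 -100.    -3.1]
deck [ 473.4 -209.5   97.7]
nut [ 575.9 -281.   139.2]
tin1 [486.6 503.1 109.8]
tin2 [501.1 231.  110.7]
tin3 [489.   96.7 114.5]
purple [373.2 166.6 111.9]
bench [195.7 221.6  -1.4]
box red [857.2 269.7  97. ]
```

View pics/t_w.png

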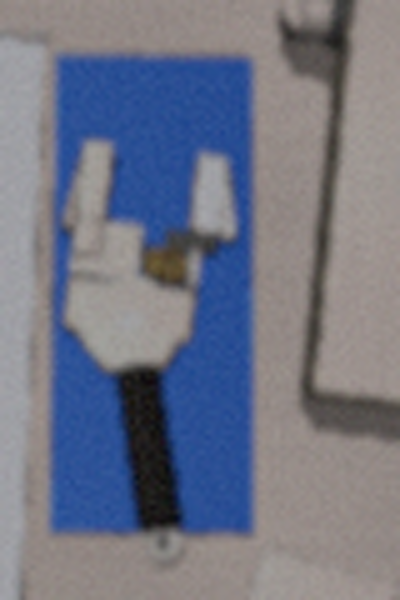

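View pics/t_d.png

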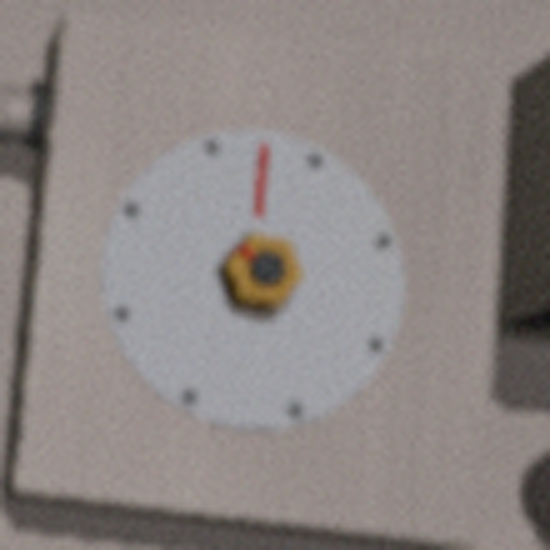

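View pics/t_s.png

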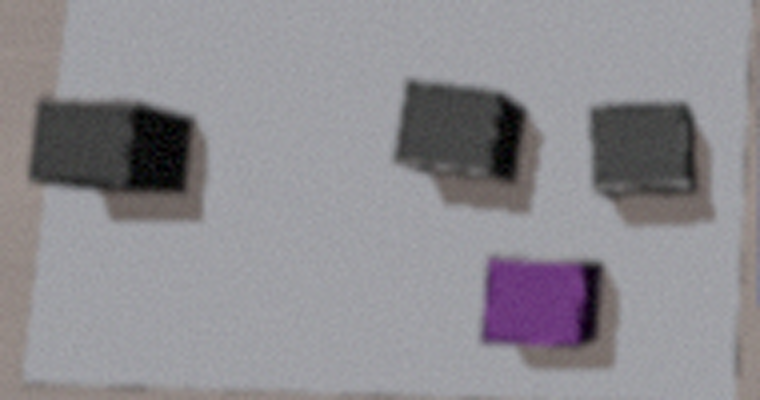

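View pics/s_s.png

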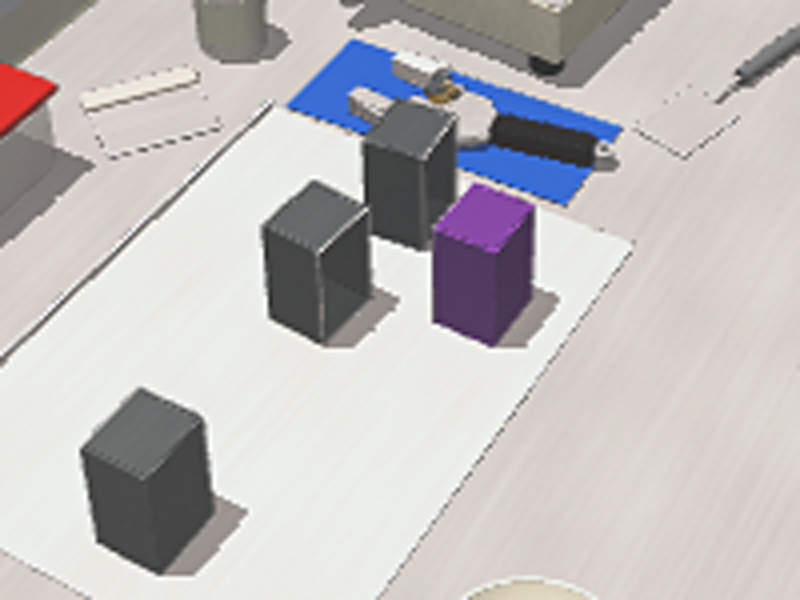

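View pics/s_w.png

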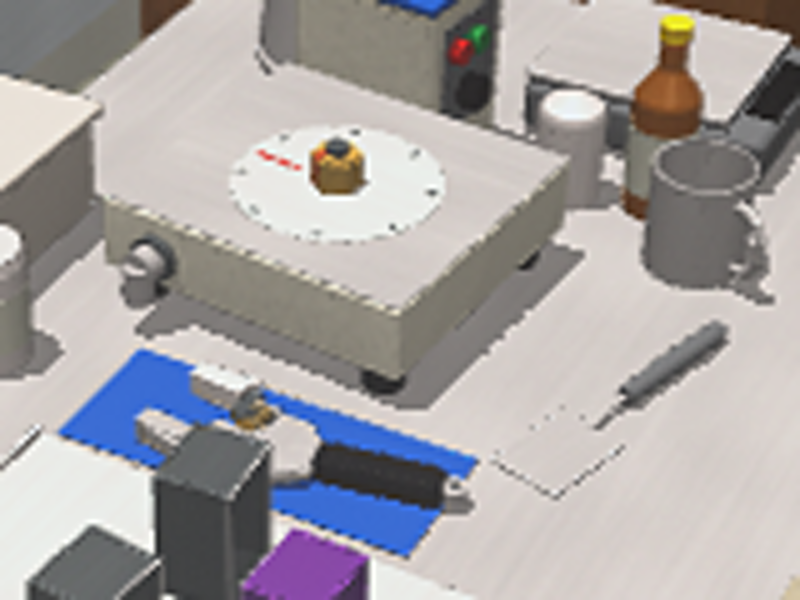

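Tins 2 and 3 are open towards the robot. Tin 1, on the left, shows a closed -x face, so its mouth looks away. Candidates that could be mistaken:
- **Tins:** the purple box at (256,265).
- **Wrench:** the spatula at (385,290).
- **Nut:** only one.

Next I'll compute coarse positions and plan an overhead look with the wrist camera.

```bash
cat >> h.py <<'E'
def plan(x,y,z,yaw=None,st=None):
    st=st or ctrl.read_state(); t=np.array(st["eef_pos"]); Rm=R.from_euler('xyz',st["tool_rot"]).as_matrix()
    s=Rm.T@(np.array([x,y,z])-t); psi=st["tool_rot"][2]
    th=0 if yaw is None else -((yaw-psi+np.pi)%(2*np.pi)-np.pi)
    print("slide",s.round(1),"turn",round(th,3),"rows",round(max(np.linalg.norm(s)/62.5,abs(th)/0.187),1),"psi",round(psi,3))
E
python3 - <<'E'
from h import *
p=cam("top"); ps=cam("side")
for n,u,v,z in [("sleeve0",328,234,27),("sleeve1",332,264.5,27),("fixtip",319.4,188,27),("movtip",342.4,190.6,27),("worm",333,212.5,27),
 ("mat00",310.5,171.5,3),("mat01",350,171.5,3),("mat10",310.2,266.3,3),("mat11",350.4,266.3,3),("mark0",413,169,100),("mark1",411.6,183,100),("nuttop",412.5,193.5,128),("nutred",409,190,128),
 ("deckFL",363,240,100),("deckFR",453,250,100),("t1a",130,215,113),("t1b",153,216,113),("t1c",127.7,235,113),("t1d",152,237,113),
 ("t2a",222,211,113),("t2b",245,214,113),("t2c",219.5,230,113),("t2d",243,233,113),
 ("t3a",268,217,113),("t3b",291.5,217,113),("t3c",268.5,237,113),("t3d",293,238,113),
 ("sh00",139,161,3),("sh01",311,167,3),("sh10",127,286,3),("sh11",304,292,3)]:
    print(n,px2z(p,u,v,z).round(1)[:2])
plan(400,-60,260,0.0)
E
```

```text
sleeve0 [463.  -43.7]
sleeve1 [369.2 -57.6]
fixtip [609.2 -13.8]
movtip [602.5 -87.5]
worm [531.2 -58.4]
mat00 [668.4  16.3]
mat01 [ 671.6 -113.7]
mat10 [362.    9.8]
mat11 [ 364.3 -117.1]
mark0 [ 660.5 -296.3]
mark1 [ 616.9 -291.1]
nuttop [ 579.5 -285.6]
nutred [ 589.7 -275.4]
deckFL [ 442.5 -143.9]
deckFR [ 418.5 -409.6]
t1a [500.1 531.5]
t1b [498.6 465.8]
t1c [442.6 532.1]
t1d [438.3 463. ]
t2a [517.5 269. ]
t2b [510.2 202.1]
t2c [462.2 272.7]
t2d [455.  204.9]
t3a [502.9 135.1]
t3b [504.4  66.9]
t3c [445.  131.2]
t3d [443.5  60.6]
sh00 [689.5 575.5]
sh01 [683.6  15. ]
sh10 [292.2 572.7]
sh11 [283.   27.2]
slide [ 367.7 -481.1  -28.7] turn 0.281 rows 9.7 psi 0.281
```

>>> {"method": "play_rows", "body": {"slide": [[0,0,-50],[60,-60,-50],[120,-120,-50],[180,-180,-50],[200,-240,-45]], "turn": [0,0.06,0.12,0.2,0.28], "fingers": [1,1,1,1,1]}}

```text
clock: 0.78
eef_pos: [289.7, -398.1, 278.4]
tool_rot: [-3.141, -0.001, -0.0]
force: [0.4, 0.4, 0.5]
width: 85.1
```

```bash
python3 -c "
from h import *
plan(400,-60,290,0)"
```

```text
slide [ 110.2 -338.1  -11.2] turn -0.0 rows 5.7 psi -0.0
```

>>> {"method": "play_rows", "body": {"slide": [[20,-60,-10],[40,-120,-10],[60,-180,-10],[80,-240,-10],[100,-300,-10]], "turn": [0,0,0,0,0], "fingers": [1,1,1,1,1]}}

```text
clock: 1.4
eef_pos: [388.0, -102.7, 289.0]
tool_rot: [-3.141, -0.002, -0.001]
force: [-0.5, -0.6, 1.9]
width: 85.6
```

>>> {"method": "play_rows", "body": {"slide": [[10,-38,-2],[10,-38,-2],[10,-38,-2]], "turn": [0,0,0], "fingers": [1,1,1]}}

```text
clock: 1.78
eef_pos: [397.6, -65.3, 290.9]
tool_rot: [-3.141, -0.001, -0.001]
force: [-1.2, 0.3, 0.0]
width: 85.3
```

```bash
python3 - <<'E'
from h import *
p=cam("wrist"); i,d=vision.get_image("wrist"); cv2.imwrite("pics/w1.png",i); cv2.imwrite("w1.png",i); np.save("w1.npy",d); np.save("w1p.npy",p,allow_pickle=True)
plan(400,-60,290,0)
E
```

```text
slide [ 2.4 -5.8  0.9] turn -0.002 rows 0.1 psi -0.002
```

View pics/w1.png

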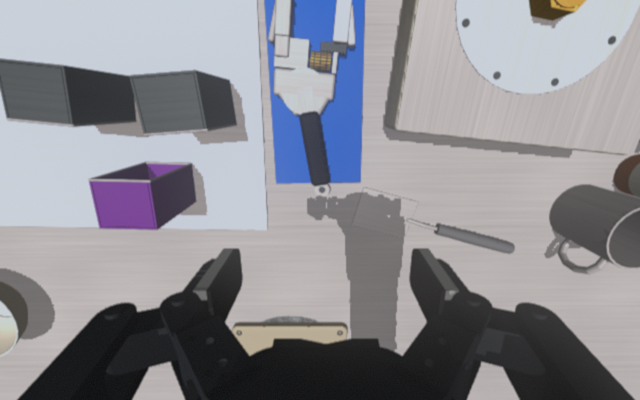

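```bash
python3 - <<'E'
from h import *
i=cv2.imread("w1.png"); crop(i,260,0,380,200,"pics/w1c.png",3)
crop(i,400,0,640,200,"pics/w1d.png",3)
E
```

```text
(no output)
```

View pics/w1c.png

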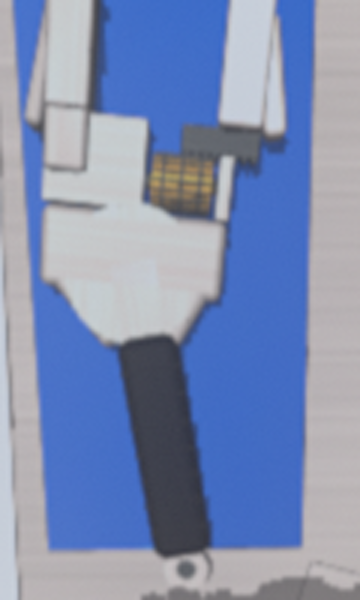

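```bash
python3 - <<'E'
from h import *
p=np.load("w1p.npy",allow_pickle=True).item()
f=lambda u,v:px2z(p,260+u/3,v/3,27)[:2]
a=f(148,341);b=f(186,550);print("sl",a,b,np.linalg.norm(a-b),(a+b)/2, np.arctan2(*(a-b)[::-1]))
F0=f(97,5);F1=f(88,105);M0=f(230,5);M1=f(221,125)
print(F0,F1,M0,M1,np.arctan2(*(F0-F1)[::-1]),np.arctan2(*(M0-M1)[::-1]))
w=f(181,185);print("worm",w)
s=(a-b)/np.linalg.norm(a-b); mid=(a+b)/2
th=np.arctan2(s[1],s[0])-np.arctan2(.257,.966)
print("wrench yaw",th)
c,sn=np.cos(th),np.sin(th); Rw=np.array([[c,-sn],[sn,c]])
J=mid-Rw@np.array([-147,-19]); print("jaws",J,"worm pred",J+Rw@np.array([-48.5,-21]), "local",[(Rw.T@(q-J)).round(1) for q in(F0,F1,M0,M1,w)])
E
```

```text
sl [464.34811517 -42.47934498] [367.15787384 -59.17532024] 98.61388644601718 [415.7529945  -50.82733261] 0.17012600202234257
[595.51329875 -24.04383091] [559.28239467 -19.02124359] [595.45166639 -78.04353256] [551.71263181 -74.71814669] -0.13774923850214504 -0.07588189492623419
worm [528.63236586 -57.74273416]
wrench yaw -0.08989641814419558
jaws [563.86514635 -45.10103566] worm pred [513.67570442 -61.66213222] local [array([29.6, 23.8]), array([-6.9, 25.6]), array([ 34.4, -30. ]), array([ -9.4, -30.6]), array([-34. , -15.8])]
```

```bash
python3 - <<'E'
from h import *
p=np.load("w1p.npy",allow_pickle=True).item(); d=np.load("w1.npy"); c=cloud(p,d)
pt=np.load("top0.npy"); ct=cloud(cam("top"),pt)
def m(n,u,v,r=2):
    U=int(round(260+u/3));V=int(round(v/3)); q=c[V-r:V+r+1,U-r:U+r+1].reshape(-1,3); print(n,np.median(q,0).round(1),q[:,2].std().round(1))
m("fixjaw",67,30);m("fixlow",67,135);m("headL",110,160);m("head",120,270);m("movjaw",248,60);m("worm",181,185);m("sl0",150,370);m("slm",167,445);m("sl1",182,520);m("mat",100,470);m("mat",160,60);m("ring",188,570,1);m("rack",230,145,1); m("bench",330,500)
def mt(n,u,v,r=1):
    q=ct[v-r:v+r+1,u-r:u+r+1].reshape(-1,3); print("top",n,np.median(q,0).round(1),q[:,2].std().round(1))
mt("sl",330,250);mt("mat",345,250);mt("mat",315,250);mt("mat",330,175);mt("fj",319,195);mt("mj",342,198);mt("head",325,220)
E
```

```text
fixjaw [586.3 -11.1  27.6] 0.8
fixlow [548.2  -9.1  25.2] 1.0
headL [539.6 -27.6  21.9] 0.7
head [494.7 -30.3  21.5] 0.8
movjaw [575.6 -86.1  27.4] 0.7
worm [528.4 -57.3  26.4] 1.2
sl0 [452.1 -43.2  27.2] 0.7
slm [418.1 -51.1  27.3] 0.8
sl1 [382.6 -57.8  27.6] 0.9
mat [401.8 -15.7   3.1] 0.7
mat [582.1 -48.    3.4] 0.8
ring [356.2 -60.5  22.4] 129.5
rack [545.5 -79.2  20.3] 0.8
bench [ 385.9 -131.8    0.6] 84.9
top sl [413.4 -50.6  27.7] 1.6
top mat [415.  -99.5   3.3] 2.7
top mat [413.1  -4.1   3.2] 1.5
top mat [658.  -47.9   4.4] 2.5
top fj [586.8 -13.   26.3] 2.1
top mj [578.7 -86.5  26. ] 2.7
top head [507.5 -33.6  20.5] 1.4
```

The wrench lies flat, with its top at z of about 27. The jaws' centre is near (581,-43), wrench yaw is about -0.09, the worm is at (528,-57) and the sleeve runs from x 367 to 464. Now a close look at the nut.

>>> {"method": "play_rows", "body": {"slide": [[10,60,0],[20,120,0],[30,180,0],[35,222,0],[35,222,0]], "turn": [0,0,0,0,0], "fingers": [1,1,1,1,1]}}

```text
clock: 2.45
eef_pos: [430.2, -293.2, 290.3]
tool_rot: [3.14, -0.0, -0.011]
force: [0.4, -0.0, 0.5]
width: 85.5
```

```bash
python3 - <<'E'
from h import *
p=cam("wrist"); i,d=vision.get_image("wrist"); cv2.imwrite("w2.png",i); np.save("w2.npy",d); np.save("w2p.npy",p,allow_pickle=True)
cv2.imwrite("pics/w2.png",i)
u,v=map(int,w2px(p,(578,-285,115))); print(u,v); 
u0=max(0,u-80);v0=max(0,v-90);print(u0,v0)
crop(i,u0,v0,u0+160,v0+140,"pics/w2c.png",5)
E
```

```text
315 28
235 0
```

View pics/w2c.png

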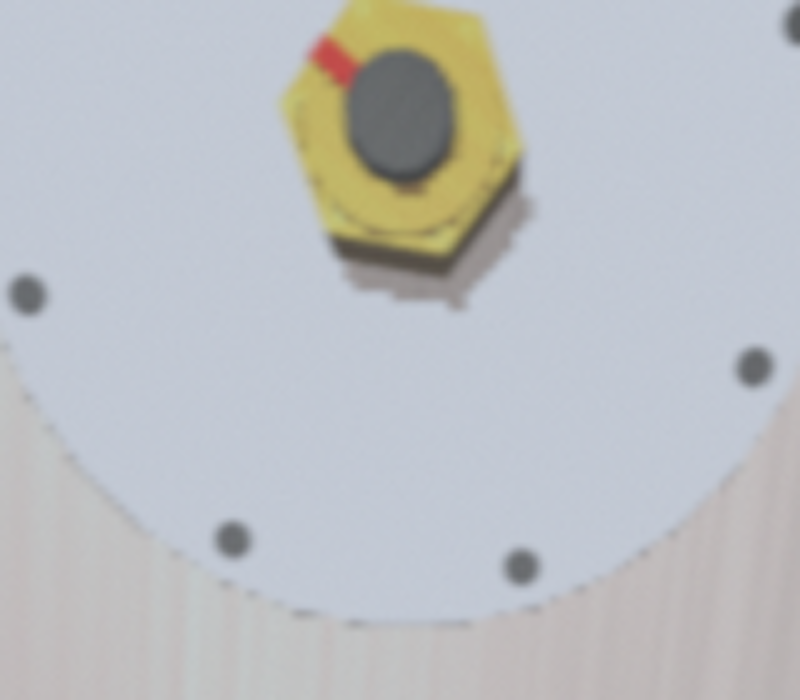

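View pics/w2.png

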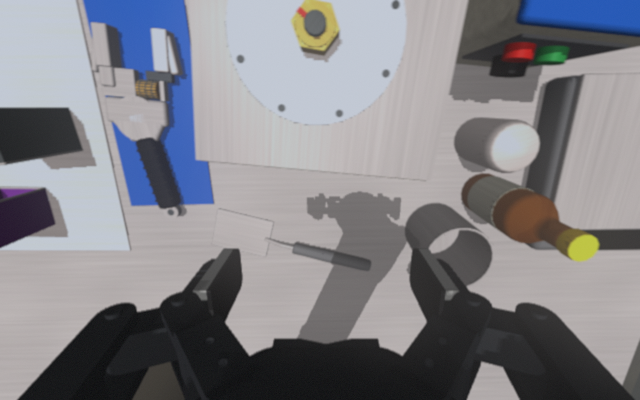

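```bash
python3 - <<'E'
from h import *
p=np.load("w2p.npy",allow_pickle=True).item()
P=np.array([px2z(p,235+u/5,v/5,129)[:2] for u,v in [(480,15),(522,155),(448,255),(335,240),(283,102)]])
print(P.round(1))
cc=[(P[0]+P[3])/2]; print("c",cc, np.linalg.norm(P[0]-P[3]))
from scipy.optimize import least_squares
def model(q): return np.array([[q[0]+23.1*np.cos(q[2]+k*np.pi/3),q[1]+23.1*np.sin(q[2]+k*np.pi/3)] for k in (0,-1,-2,-3,-4)])
r=least_squares(lambda q:(model(q)-P).ravel(),[578,-285,-0.5]); print(r.x,np.degrees(r.x[2]),abs(r.fun).max())
q=px2z(p,235+318/5,48/5,129)[:2]; print("red",q,np.degrees(np.arctan2(*(q-r.x[:2])[::-1])))
q=px2z(p,235+402/5,112/5,131)[:2]; print("stud",q)
d=np.load("w2.npy");c=cloud(p,d);print(c[45,260],c[10,325],c[22,315])
E
```

```text
[[ 595.6 -299.5]
 [ 572.9 -307.3]
 [ 556.1 -293.2]
 [ 558.9 -271.8]
 [ 582.1 -263. ]]
c [array([ 577.2679088 , -285.67833845])] 46.0297054992031
[ 577.43637185 -285.35037694   -0.68870932] -39.46013723557944 1.1382017633838473
red [ 590.71569253 -269.81627762] 49.47453154187446
stud [ 579.70336142 -285.04716047]
[ 566.97584566 -226.67776378  101.77273086] [ 589.80995848 -294.01171426  130.14197815] [ 578.04496102 -284.91408991  139.03815258]
```

```bash
python3 - <<'E'
from h import *
p=cam("top"); d=np.load("top0.npy"); c=cloud(p,d)
for n,(u0,v0,u1,v1) in dict(jug=(445,265,490,310),oil=(485,250,520,280),can=(466,222,500,252),dredg=(318,115,350,150),col=(462,140,525,205)).items():
    q=c[v0:v1,u0:u1].reshape(-1,3); q=q[(q[:,2]>60)&(q[:,2]<260)]
    print(n,q.min(0).round(),q.max(0).round(),np.median(q,0).round())
st=ctrl.read_state();print(st["qpos"].round(2))
i=cv2.imread("top0.png");crop(i,430,190,580,320,"pics/t_r.png",5)
E
```

```text
jug [ 246. -523.   60.] [ 377. -419.  119.] [ 320. -482.   85.]
oil [ 336. -627.   60.] [ 423. -500.  194.] [ 380. -526.  122.]
can [ 430. -541.   60.] [ 491. -481.  107.] [ 459. -504.   96.]
dredg [746. -85.  60.] [814. -14. 116.] [773. -48. 109.]
col [ 548. -659.   60.] [ 771. -434.  207.] [ 633. -496.  199.]
[ 0.53  0.37  0.01  1.8  -0.01  0.97 -1.03]
```

View pics/t_r.png

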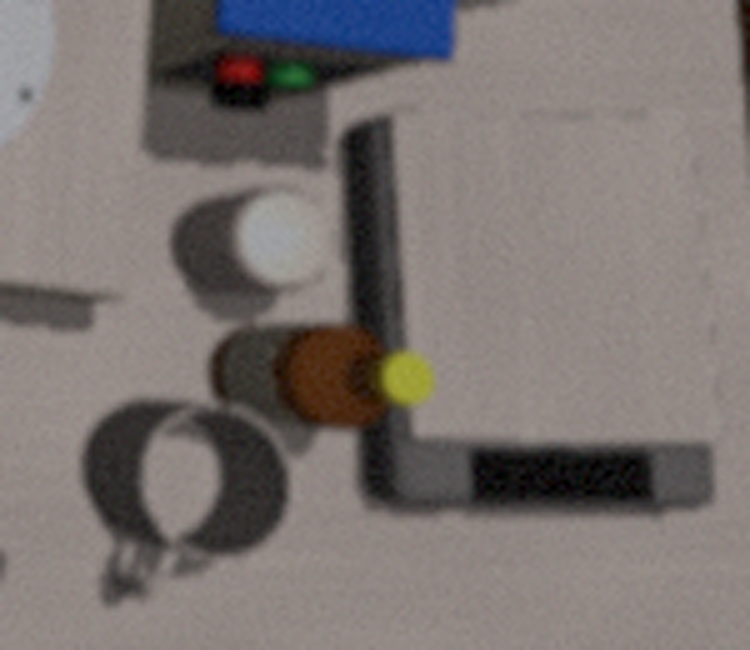

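Fits: the nut's axis is at (577.5,-285.3). Its red flat is at about 50° and the deck mark at about -7.5°, so it needs about 57° clockwise. I'll set the wrench with its mouth at +20.5°, so the handle points at 215°, clear of the jug. Now I'll go to the sleeve.

```bash
python3 -c "
from h import *
plan(450,-45.5,130,0.17)"
```

```text
slide [  17.6 -245.   160.3] turn -0.178 rows 4.7 psi -0.008
```

>>> {"method": "play_rows", "body": {"slide": [[5,-60,10],[9,-120,40],[13,-180,80],[18,-225,125],[18,-245,160]], "turn": [-0.04,-0.09,-0.13,-0.178,-0.178], "fingers": [1,1,1,1,1]}}

```text
clock: 3.12
eef_pos: [450.4, -42.5, 129.9]
tool_rot: [-3.14, -0.002, 0.173]
force: [1.8, 0.7, 0.5]
width: 85.5
```

>>> {"method": "play_rows", "body": {"slide": [[0,0,0],[0,0,0]], "turn": [0,0], "fingers": [1,1]}}

```text
clock: 3.38
eef_pos: [450.4, -42.9, 130.6]
tool_rot: [-3.141, -0.002, 0.173]
force: [0.2, -0.2, 0.6]
width: 85.4
```

```bash
python3 - <<'E'
from h import *
p=cam("wrist"); i,d=vision.get_image("wrist"); cv2.imwrite("w3.png",i); cv2.imwrite("pics/w3.png",i)
np.save("w3.npy",d); np.save("w3p.npy",p,allow_pickle=True)
plan(450,-45.5,5,0.17)
E
```

```text
slide [ -1.7   1.8 126. ] turn 0.002 rows 2.0 psi 0.172
```

View pics/w3.png

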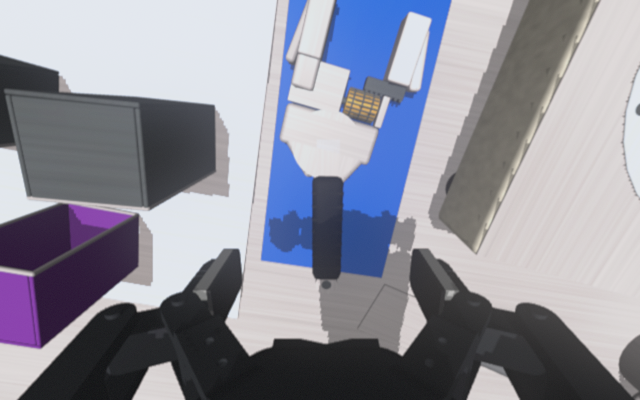

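>>> {"method": "play_rows", "body": {"slide": [[-1.5,2,60],[-1.5,2,110],[-1.5,2,126],[-1.5,2,126]], "turn": [0,0,0,0], "fingers": [1,1,1,1]}}

```text
clock: 3.92
eef_pos: [451.7, -47.8, 5.5]
tool_rot: [3.14, -0.006, 0.168]
force: [0.1, 0.1, -0.1]
width: 85.6
```

>>> {"method": "play_rows", "body": {"slide": [[0,0,0],[0,0,0],[0,0,0],[0,0,0],[0,0,0]], "turn": [0,0,0,0,0], "fingers": [0.3,0,0,0,0]}}

```text
clock: 4.55
eef_pos: [452.5, -47.2, 6.8]
tool_rot: [3.14, -0.009, 0.17]
force: [-1.4, 1.3, 9.2]
width: 26.6
```

```bash
python3 - <<'E'
from h import *
i,d=vision.get_image("wrist"); cv2.imwrite("pics/w4.png",i)
plan(450,-45.5,60,0.17);print(ctrl.read_state()["width"])
E
```

```text
slide [ -1.7  -2.  -53.3] turn -0.0 rows 0.9 psi 0.17
26.707451207801242
```

View pics/w4.png

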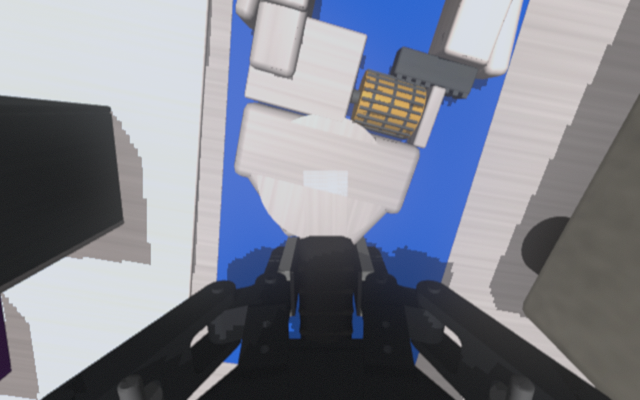

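```bash
python3 - <<'E'
from h import *
i=cv2.imread("w3.png"); crop(i,270,0,450,130,"pics/w3c.png",4)
E
```

```text
(no output)
```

View pics/w3c.png

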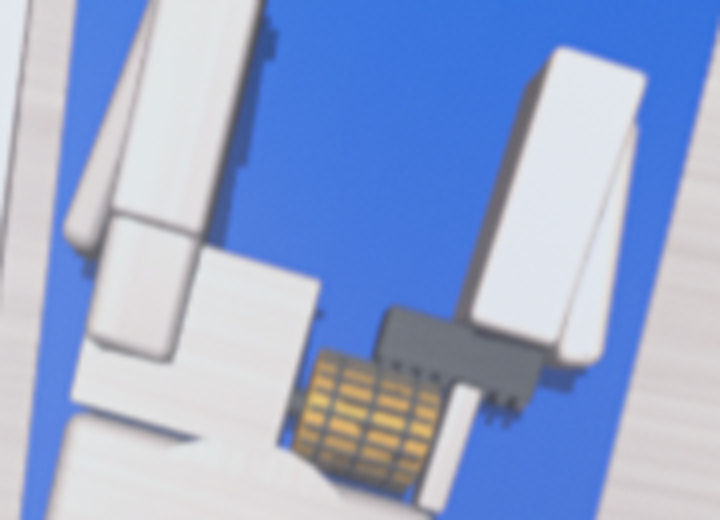

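>>> {"method": "play_rows", "body": {"slide": [[0,0,-40],[0,0,-80],[0,0,-120],[0,0,-170],[0,0,-200]], "turn": [0,0,0,0,0], "fingers": [0,0,0,0,0]}}

```text
clock: 5.22
eef_pos: [450.0, -47.1, 208.6]
tool_rot: [3.139, -0.009, 0.17]
force: [-0.1, 0.1, -5.7]
width: 26.9
```

```bash
python3 - <<'E'
from h import *
p=cam("wrist"); i,d=vision.get_image("wrist"); cv2.imwrite("w5.png",i); cv2.imwrite("pics/w5.png",i)
np.save("w5.npy",d); np.save("w5p.npy",p,allow_pickle=True)
st=ctrl.read_state(); print(st["eef_pos"],st["force"],st["torque"],st["width"])
E
```

```text
[451.73893085 -46.87781315 211.15443709] [ 1.35477523  0.43533227 -4.34039102] [0.03824085 0.19074348 0.04008552] 26.61796542694798
```

View pics/w5.png

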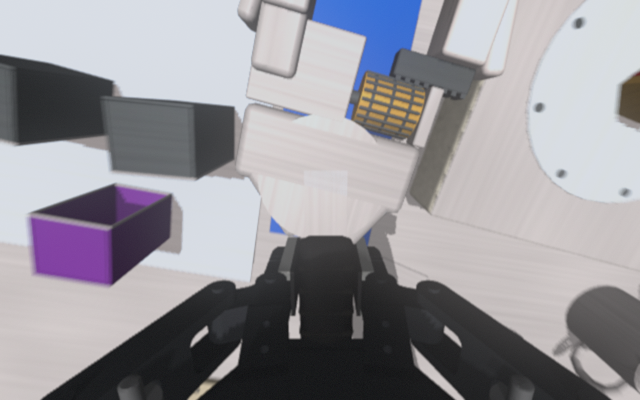

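```bash
python3 - <<'E'
from h import *
p=np.load("w3p.npy",allow_pickle=True).item()
f=lambda u,v,z=27:px2z(p,270+u/4,v/4,z)[:2]
MT,MB,MT2,MB2=f(557,47),f(470,318),f(645,75),f(553,348); FT,FB,FB2=f(262,0),f(203,240),f(113,208)
print(MT,MB,MT2,MB2,FT,FB,FB2)
yawm=np.arctan2(*(MT-MB)[::-1]);yawf=np.arctan2(*(FT-FB)[::-1]);print(yawm,yawf,np.linalg.norm(MT-MB))
th=-0.09
ex=np.array([np.cos(th),np.sin(th)]);ey=np.array([-ex[1],ex[0]])
for n,q in dict(MT=MT,MB=MB,MT2=MT2,MB2=MB2,FT=FT,FB=FB,w=f(367,420,26.5)).items(): print(n,(q@ex).round(1),(q@ey).round(1))
E
```

```text
[602.04288018 -78.70456229] [553.49682653 -73.75132155] [600.42470243 -96.12368887] [550.92158056 -91.37589254] [600.04723183 -23.18286802] [558.31106452 -19.23762493] [560.88710266  -1.15096178]
-0.10167991835277594 -0.09424810513487061 48.798093388851235
MT 606.7 -24.3
MB 557.9 -23.7
MT2 606.6 -41.8
MB2 556.9 -41.5
FT 599.7 30.8
FB 557.8 31.0
w 534.2 -9.7
```

```bash
python3 - <<'E'
from h import *
p=np.load("w5p.npy",allow_pickle=True).item();d=np.load("w5.npy");c=cloud(p,d)
i=cv2.imread("w5.png"); crop(i,230,0,530,240,"pics/w5c.png",2.6)
for n,u,v in [("head",320,170),("headL",290,60),("fix",278,40),("mov",480,30),("worm",388,104),("sleeve",325,245)]:
    q=c[max(0,v-2):v+3,u-2:u+3].reshape(-1,3); print(n,np.median(q,0).round(1))
E
```

```text
head [496.3 -35.7 222.5]
headL [539.2 -16.4 224.3]
fix [545.7 -10.8 224.4]
mov [561.8 -87.7 226.9]
worm [529.3 -58.8 227.4]
sleeve [462.2 -43.9 227.8]
```

View pics/w5c.png

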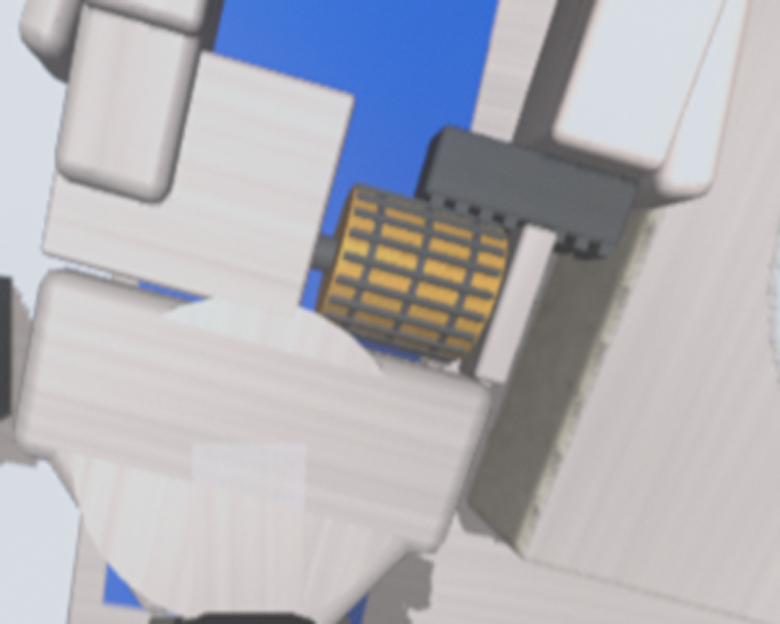

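```bash
python3 - <<'E'
from h import *
p=np.load("w5p.npy",allow_pickle=True).item()
st=ctrl.read_state(); 
print(np.array(p["position"]),st["eef_pos"])
f=lambda u,v,z:px2z(p,230+u/2.6,v/2.6,z)[:2]
MB,MB2,FB,w=f(553,140,227.3),f(660,168,227.3),f(200,33,227.5),f(415,268,227.3)
# expected local: MB (-25,20.5-55), FB(-25,20.5), worm(-48.5,-21)
print(MB,MB2,FB,w)
y=FB-MB; print("yaw",np.arctan2(-y[0],y[1]),np.linalg.norm(y))
psi=0.17; a=np.array([np.cos(psi),np.sin(psi)]);b=np.array([-a[1],a[0]])
T=np.array([451,-47.0])
th=np.arctan2(-y[0],y[1]); th=-0.095
Rw=np.array([[np.cos(th),-np.sin(th)],[np.sin(th),np.cos(th)]])
for q,l in [(MB,(-25,-34.5)),(FB,(-25,20.5)),(w,(-48.5,-21))]:
    J=q-Rw@np.array(l); print("J",J,"tool",(J-T)@a,(J-T)@b)
E
```

```text
[522.66905123 -33.55418243 352.42412253] [451.73893085 -46.87781315 211.15443709]
[551.22158975 -75.61015662] [550.23647186 -92.83155408] [556.13875616 -20.89152724] [529.73684546 -59.30890811]
yaw -0.08962202345205486 54.93912017617097
J [579.38143439 -43.63715003] tool 127.09972094713159 -18.405498944065585
J [579.08145652 -43.67051976] tool 126.79842176244505 -18.387636682101416
J [580.0101543  -43.00417204] tool 127.82646641855258 -17.88801379344643
```

```bash
python3 -c "
from h import *
plan(459,-338.2,190,0.615)"
```

```text
slide [-42.4 288.3  21.8] turn -0.445 rows 4.7 psi 0.17
```

>>> {"method": "play_rows", "body": {"slide": [[-8,50,0],[-16,100,0],[-24,150,0],[-32,200,5],[-38,250,10]], "turn": [-0.08,-0.16,-0.24,-0.33,-0.4], "fingers": [0,0,0,0,0]}}

```text
clock: 5.9
eef_pos: [454.8, -301.0, 200.0]
tool_rot: [3.135, -0.008, 0.573]
force: [0.6, 0.7, -6.1]
width: 26.9
```

```bash
python3 -c "
from h import *
plan(459,-338.2,175,0.615)"
```

```text
slide [-16.9  33.3  25.1] turn -0.042 rows 0.7 psi 0.573
```

>>> {"method": "play_rows", "body": {"slide": [[-17,33,0],[-17,33,20],[-17,33,25],[-17,33,25]], "turn": [-0.042,-0.042,-0.042,-0.042], "fingers": [0,0,0,0]}}

```text
clock: 6.4
eef_pos: [458.1, -336.8, 174.3]
tool_rot: [3.137, -0.007, 0.616]
force: [-0.1, 0.0, -4.9]
width: 27.0
```

```bash
python3 - <<'E'
from h import *
p=cam("wrist"); i,d=vision.get_image("wrist"); cv2.imwrite("w6.png",i); cv2.imwrite("pics/w6.png",i)
i,d=vision.get_image("top"); crop(i,360,140,520,290,"pics/t6.png",5)
plan(459,-338.2,175,0.615)
E
```

```text
slide [-0.6  0.7  0.4] turn 0.001 rows 0.0 psi 0.616
```

View pics/w6.png

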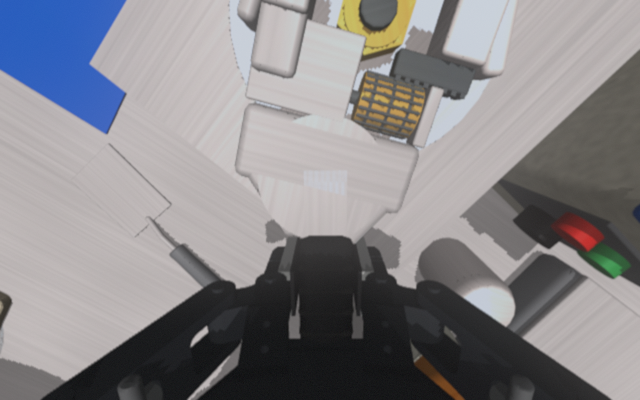

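View pics/t6.png

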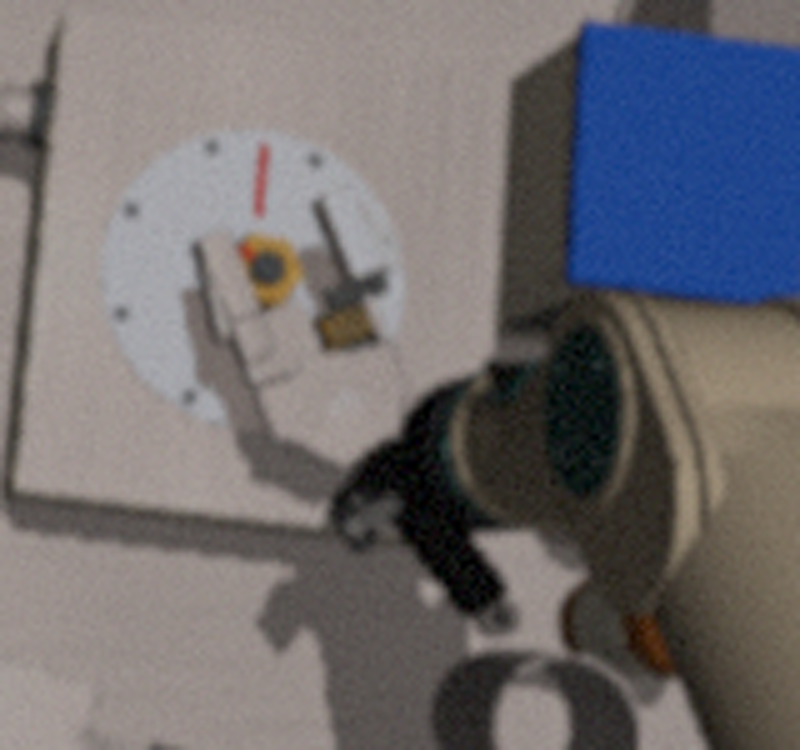

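```bash
python3 - <<'E'
from h import *
i,d=vision.get_image("side"); crop(i,280,60,480,220,"pics/s6.png",4)
i=cv2.imread("w6.png"); crop(i,230,0,530,160,"pics/w6c.png",2.6)
plan(459,-338.2,104,0.615)
E
```

```text
slide [-1.1 -0.1 71.7] turn 0.001 rows 1.1 psi 0.616
```

View pics/s6.png

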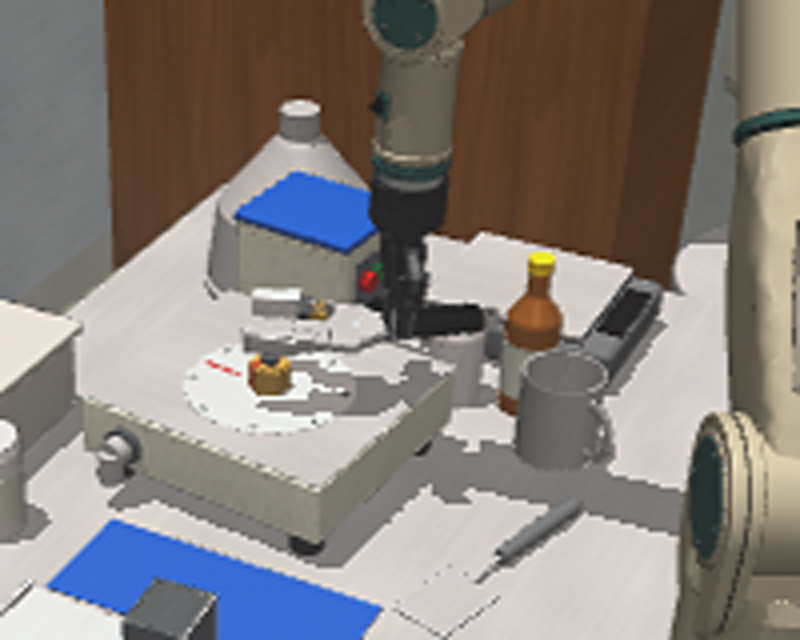

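View pics/w6c.png

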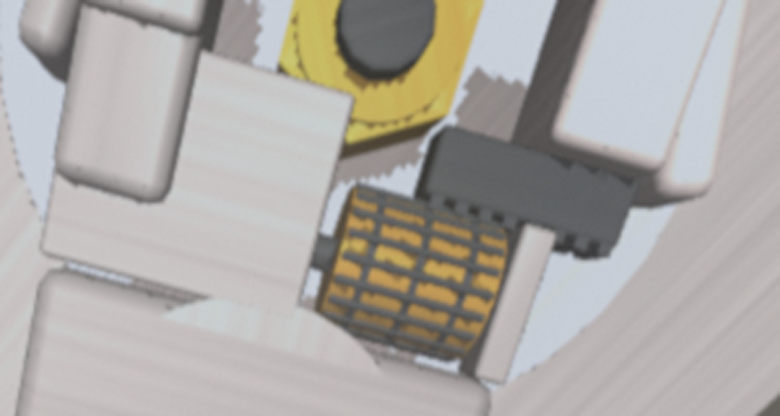

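The side view shows the jaws above the nut and the arm clear of the bottle. In the wrist crop the jaw faces are parallel to the nut's flats. I'll lower it now.

>>> {"method": "play_rows", "body": {"slide": [[-1,0,15],[-1,0,30],[-1,0,42],[-1,0,54],[-1,0,54]], "turn": [0,0,0,0,0], "fingers": [0,0,0,0,0]}}

```text
clock: 7.18
eef_pos: [458.2, -337.7, 120.4]
tool_rot: [3.136, -0.007, 0.616]
force: [0.6, -0.3, -5.1]
width: 26.4
```

```bash
python3 - <<'E'
from h import *
i,d=vision.get_image("wrist"); crop(i,230,0,530,160,"pics/w7c.png",2.6)
i,d=vision.get_image("side"); crop(i,310,110,430,190,"pics/s7.png",6)
plan(459,-338.2,104,0.615); print(ctrl.read_state()["force"])
E
```

```text
slide [-0.4 -0.1 17.7] turn 0.001 rows 0.3 psi 0.616
[ 0.61420298  0.07492213 -5.08012988]
```

View pics/w7c.png

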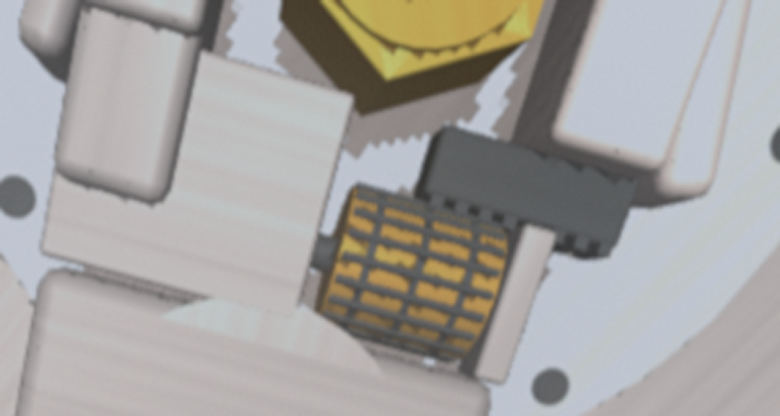

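View pics/s7.png

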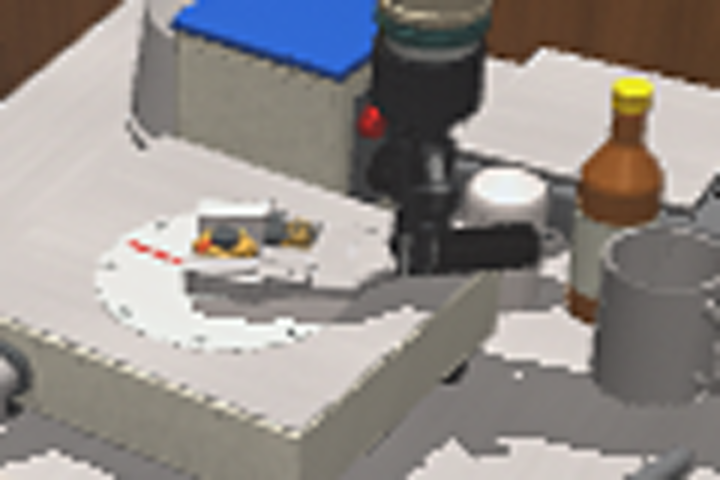

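The nut is between the jaws, so I'll lower it the rest of the way.

>>> {"method": "play_rows", "body": {"slide": [[0,0,6],[0,0,11],[0,0,15],[0,0,15]], "turn": [0,0,0,0], "fingers": [0,0,0,0]}}

```text
clock: 7.78
eef_pos: [459.4, -338.2, 106.6]
tool_rot: [3.134, -0.008, 0.616]
force: [-1.2, 0.3, -3.5]
width: 27.2
```

>>> {"method": "play_rows", "body": {"slide": [[0,0,1],[0,0,2],[0,0,3],[0,0,3]], "turn": [0,0,0,0], "fingers": [0,0,0,0]}}

```text
clock: 8.28
eef_pos: [459.5, -338.4, 104.0]
tool_rot: [3.133, -0.008, 0.616]
force: [-3.4, -0.5, 2.4]
width: 26.5
```

>>> {"method": "play_rows", "body": {"slide": [[-1,4,0],[-1,4.5,0],[-1,4.5,0.5],[-1,4.5,0.5],[-1,4.5,0.5]], "turn": [0,0,0,0,0], "fingers": [0,0,0,0.6,1]}}

```text
clock: 8.9
eef_pos: [461.5, -343.6, 103.6]
tool_rot: [3.132, -0.008, 0.615]
force: [-0.2, -0.5, -0.6]
width: 62.5
```

>>> {"method": "play_rows", "body": {"slide": [[0,0,0],[0,0,0],[0,0,-20],[0,0,-60],[0,0,-100]], "turn": [0,0,0,0,0], "fingers": [1,1,1,1,1]}}

```text
clock: 9.52
eef_pos: [460.5, -343.0, 205.9]
tool_rot: [3.132, -0.008, 0.615]
force: [0.5, 0.0, -0.7]
width: 85.4
```

```bash
python3 - <<'E'
from h import *
p=cam("wrist"); i,d=vision.get_image("wrist"); cv2.imwrite("w8.png",i); cv2.imwrite("pics/w8.png",i)
np.save("w8.npy",d); np.save("w8p.npy",p,allow_pickle=True); crop(i,230,0,490,160,"pics/w8c.png",3)
print(ctrl.read_state()["eef_pos"])
E
```

```text
[ 463.49203875 -343.88244187  211.23138359]
```

View pics/w8.png

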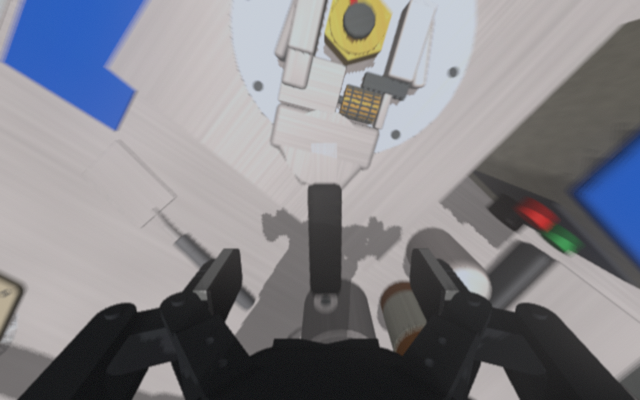

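View pics/w8c.png

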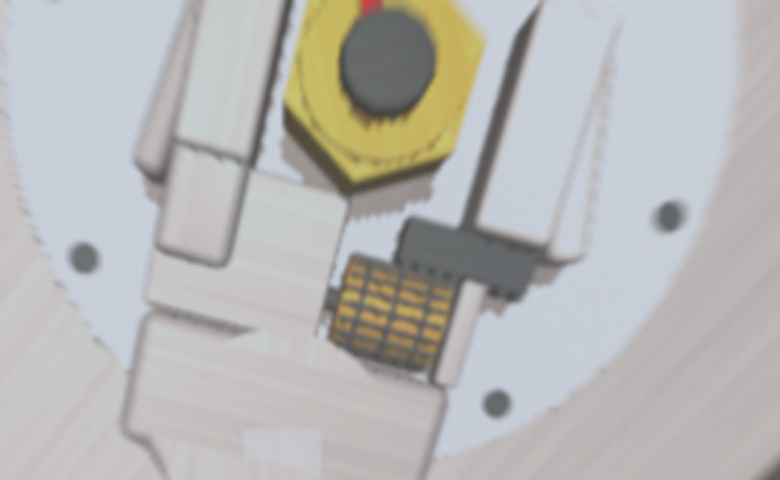

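>>> {"method": "play_rows", "body": {"slide": [[0,0,0],[0,0,0]], "turn": [0,0], "fingers": [0,0]}}

```text
clock: 9.82
eef_pos: [463.5, -343.9, 211.7]
tool_rot: [3.123, -0.012, 0.616]
force: [-0.1, 0.4, 0.2]
width: 51.4
```

```bash
python3 - <<'E'
from h import *
p=cam("wrist"); i,d=vision.get_image("wrist"); cv2.imwrite("w9.png",i)
np.save("w9.npy",d); np.save("w9p.npy",p,allow_pickle=True); crop(i,230,0,490,160,"pics/w9c.png",3)
c=cloud(p,d)
print(ctrl.read_state()["eef_pos"])
E
```

```text
[ 463.07427795 -343.78950239  211.0139423 ]
```

View pics/w9c.png

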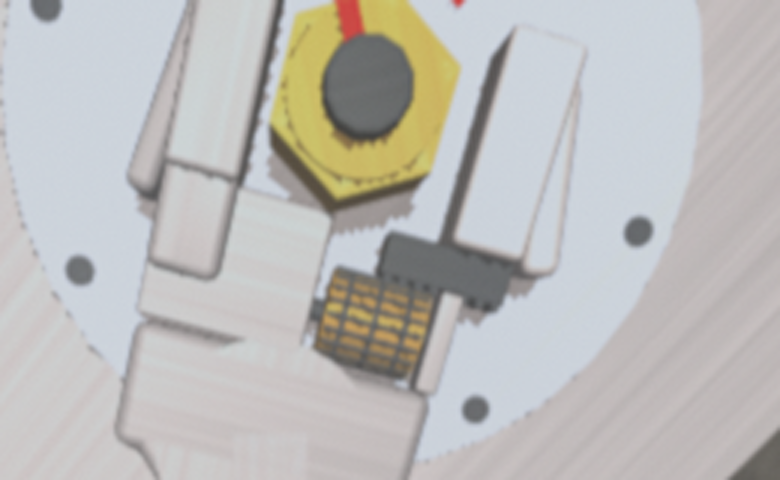

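```bash
python3 - <<'E'
from h import *
p=np.load("w9p.npy",allow_pickle=True).item();d=np.load("w9.npy");c=cloud(p,d)
f=lambda u,v,z:px2z(p,230+u/3,v/3,z)[:2]
def dz(u,v,r=1):
    U=int(230+u/3);V=int(v/3);return np.median(c[V-r:V+r+1,U-r:U+r+1,2]).round(1)
print("z: worm",dz(378,322),"mov",dz(510,150),"lug",dz(437,345),"rack",dz(440,265),"head",dz(270,400),"deck",dz(600,100),"fix",dz(205,100))
MT,MB,FB,w=f(518,27,124.5),f(455,240,124.5),f(240,180,124.5),f(378,320,124)
ax=MT-MB; th=np.arctan2(ax[1],ax[0]); print("yaw",th,np.linalg.norm(ax),"worm",w,MB,FB,np.linalg.norm(MB-FB))
th=.353;Rw=np.array([[np.cos(th),-np.sin(th)],[np.sin(th),np.cos(th)]])
for q,l in [(MB,(-25,-34.5)),(FB,(-25,20.5)),(w,(-48.5,-21))]: print("J",q-Rw@np.array(l))
# start pt: local x -61 -> i.e. worm -12
print("start",w+Rw@np.array([-12,0]),"end",w+Rw@np.array([10,0]))
s=w+Rw@np.array([-12,0]); plan(s[0],s[1],150,.353)
E
```

```text
z: worm 123.9 mov 124.7 lug 118.6 rack 117.7 head 118.3 deck 101.9 fix 124.6
yaw 0.358520455949429 48.002280723032094 worm [ 540.15196789 -319.10344223] [ 566.39452918 -323.28464153] [ 546.66405119 -272.00410651] 54.94529127818339
J [ 577.92587798 -282.26905919]
J [ 577.20969079 -282.59721283]
J [ 578.40144595 -282.63115921]
start [ 528.89189037 -323.25201477] end [ 549.53536583 -315.64629844]
slide [64.9 20.2 62.1] turn 0.263 rows 1.5 psi 0.616
```

>>> {"method": "play_rows", "body": {"slide": [[30,10,0],[66,20,30],[66,20,62],[66,20,62],[66,20,62]], "turn": [0.13,0.263,0.263,0.263,0.263], "fingers": [0,0,0,0,0]}}

```text
clock: 10.5
eef_pos: [529.5, -322.7, 150.4]
tool_rot: [3.128, -0.015, 0.352]
force: [-0.2, 0.3, 0.1]
width: 0.5
```

```bash
python3 - <<'E'
from h import *
p=cam("wrist"); i,d=vision.get_image("wrist"); cv2.imwrite("w10.png",i)
cv2.imwrite("pics/w10.png",i)
plan(531.5,-322.5,128,.355); print(ctrl.read_state()["width"])
E
```

```text
slide [ 1.3 -0.2 23. ] turn -0.003 rows 0.4 psi 0.352
0.2993933396468587
```

View pics/w10.png

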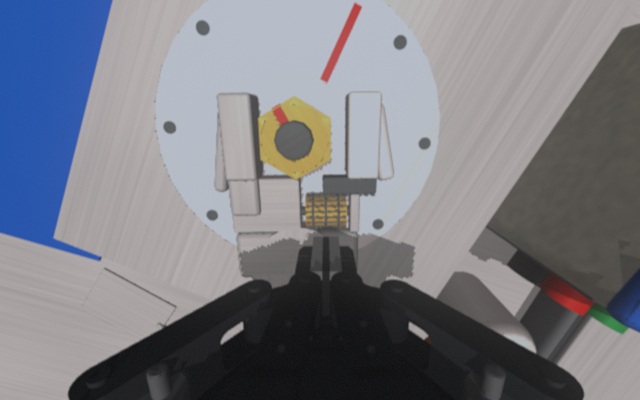

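The wrist view is square to the wrench: the nut is at (293,138), the worm at (326,210) and the shut fingertips line up with it at u = 326. I'll press down gently.

>>> {"method": "play_rows", "body": {"slide": [[1,0,15],[1,0,22],[1,0,24],[1,0,26],[1,0,26]], "turn": [0,0,0,0,0], "fingers": [0,0,0,0,0]}}

```text
clock: 11.18
eef_pos: [531.4, -322.9, 125.1]
tool_rot: [3.127, -0.016, 0.352]
force: [-0.0, -0.9, -0.3]
width: -0.2
```

>>> {"method": "play_rows", "body": {"slide": [[0,0,1],[0,0,2],[0,0,2]], "turn": [0,0,0], "fingers": [0,0,0]}}

```text
clock: 11.55
eef_pos: [531.6, -322.9, 123.4]
tool_rot: [3.126, -0.016, 0.352]
force: [0.3, -0.2, 2.2]
width: 0.3
```

>>> {"method": "play_rows", "body": {"slide": [[0,0,2],[0,0,2],[0,0,2]], "turn": [0,0,0], "fingers": [0,0,0]}}

```text
clock: 11.92
eef_pos: [531.9, -322.9, 123.0]
tool_rot: [3.125, -0.016, 0.352]
force: [-2.4, 0.9, 11.2]
width: 0.4
```

>>> {"method": "play_rows", "body": {"slide": [[3,0,2],[9,0,2],[15,0,2],[19,0,2],[19,0,2]], "turn": [0,0,0,0,0], "fingers": [0,0,0,0,0]}}

```text
clock: 12.55
eef_pos: [550.5, -316.8, 122.9]
tool_rot: [3.123, -0.017, 0.352]
force: [-1.8, -1.1, 9.7]
width: 0.4
```

```bash
python3 - <<'E'
from h import *
p=cam("wrist"); i,d=vision.get_image("wrist"); cv2.imwrite("w11.png",i)
crop(i,180,60,460,270,"pics/w11.png",2.8)
E
```

```text
(no output)
```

View pics/w11.png

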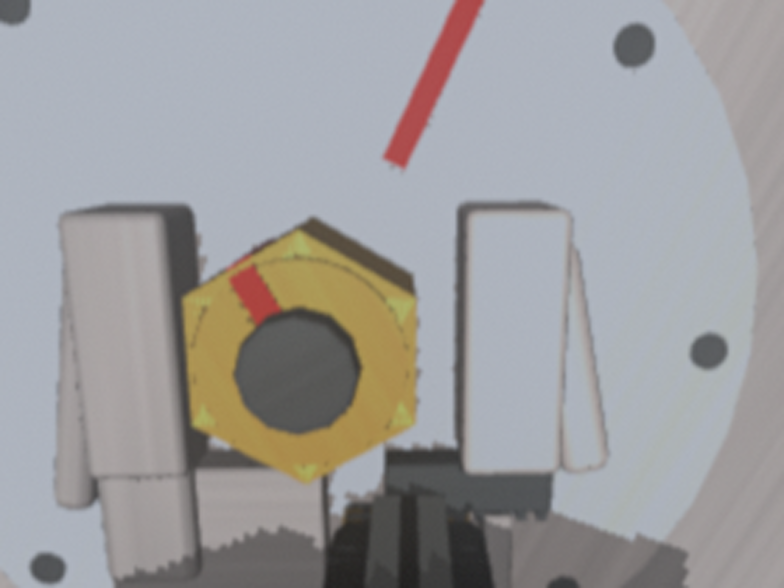

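```bash
cat >> h.py <<'E'
def opening(pts,z=124.7,p=None):
    p=p or cam("wrist"); a,b=[px2z(p,u,v,z)[:2] for u,v in pts]; return np.linalg.norm(a-b)
E
python3 - <<'E'
from h import *
print(opening([(180+192/2.8,60+340/2.8),(180+467/2.8,60+340/2.8)]))
plan(531.5,-323,128,.355)
E
```

```text
49.48076214128784
slide [-19.9  -0.7  -5.4] turn -0.003 rows 0.3 psi 0.352
```

>>> {"method": "play_rows", "body": {"slide": [[0,0,-6],[-20,-0.5,-6],[-20,-0.5,-2],[-20,-0.5,1],[-20,-0.5,2]], "turn": [0,0,0,0,0], "fingers": [0,0,0,0,0]}}

```text
clock: 13.22
eef_pos: [531.8, -323.7, 122.5]
tool_rot: [3.121, -0.016, 0.352]
force: [-7.5, 1.2, 20.5]
width: 0.3
```

>>> {"method": "play_rows", "body": {"slide": [[3,0,2],[9,0,2],[15,0,2],[20,0,2],[20,0,2]], "turn": [0,0,0,0,0], "fingers": [0,0,0,0,0]}}

```text
clock: 13.85
eef_pos: [553.1, -316.5, 122.2]
tool_rot: [3.119, -0.019, 0.353]
force: [0.6, -0.2, 8.4]
width: -0.2
```

>>> {"method": "play_rows", "body": {"slide": [[0,0,-6],[-20,0,-6],[-20,0,-2],[-20,0,1],[-20,0,2]], "turn": [0,0,0,0,0], "fingers": [0,0,0,0,0]}}

```text
clock: 14.48
eef_pos: [532.6, -324.9, 122.3]
tool_rot: [3.117, -0.015, 0.351]
force: [-11.1, 1.7, 28.0]
width: 0.3
```

>>> {"method": "play_rows", "body": {"slide": [[3,0,2],[9,0,2],[15,0,2],[20,0,2],[20,0,2]], "turn": [0,0,0,0,0], "fingers": [0,0,0,0,0]}}

```text
clock: 15.1
eef_pos: [553.1, -318.6, 122.5]
tool_rot: [3.114, -0.018, 0.351]
force: [-0.6, 0.1, 12.3]
width: -0.2
```

```bash
python3 - <<'E'
from h import *
i,d=vision.get_image("wrist"); crop(i,180,60,460,270,"pics/w12.png",2.8)
plan(531.5,-323,128,.355)
E
```

```text
slide [-21.8  -3.1  -6. ] turn -0.004 rows 0.4 psi 0.351
```

View pics/w12.png

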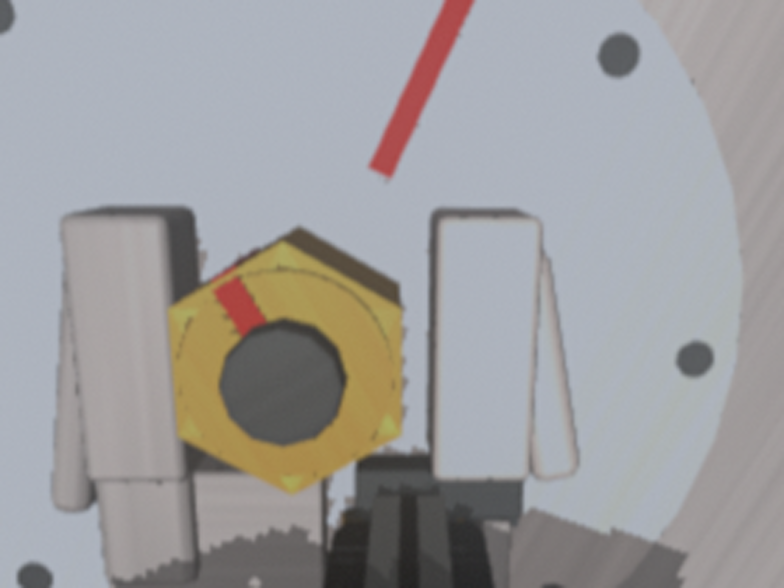

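>>> {"method": "play_rows", "body": {"slide": [[0,0,-6],[-20,-1,-6],[-20,-1,-3],[-20,-1,0],[-20,-1,0.5]], "turn": [0,0,0,0,0], "fingers": [0,0,0,0,0]}}

```text
clock: 15.78
eef_pos: [534.6, -324.6, 123.0]
tool_rot: [3.113, -0.018, 0.351]
force: [-5.4, 0.2, 14.7]
width: -0.4
```

>>> {"method": "play_rows", "body": {"slide": [[3,0,2],[9,0,2],[15,0,2],[20,0,2],[20,0,2]], "turn": [0,0,0,0,0], "fingers": [0,0,0,0,0]}}

```text
clock: 16.4
eef_pos: [555.4, -317.1, 121.8]
tool_rot: [3.112, -0.02, 0.352]
force: [1.0, -0.3, 5.5]
width: 0.5
```

>>> {"method": "play_rows", "body": {"slide": [[0,0,-6],[-20,-1,-6],[-20,-1,-3],[-20,-1,0],[-20,-1,0.5]], "turn": [0,0,0,0,0], "fingers": [0,0,0,0,0]}}

```text
clock: 17.02
eef_pos: [537.2, -323.1, 123.1]
tool_rot: [3.11, -0.021, 0.352]
force: [-6.6, 1.7, 19.5]
width: -0.0
```

>>> {"method": "play_rows", "body": {"slide": [[3,0,2],[9,0,2],[15,0,2],[20,0,2],[20,0,2]], "turn": [0,0,0,0,0], "fingers": [0,0,0,0,0]}}

```text
clock: 17.65
eef_pos: [555.9, -316.5, 121.7]
tool_rot: [3.11, -0.019, 0.352]
force: [-3.6, -0.3, 6.8]
width: 0.1
```

```bash
python3 - <<'E'
from h import *
i,d=vision.get_image("wrist"); crop(i,180,60,460,270,"pics/w13.png",2.8)
plan(531.5,-323,128,.355)
E
```

```text
slide [-25.   -2.1  -6.8] turn -0.003 rows 0.4 psi 0.352
```

View pics/w13.png

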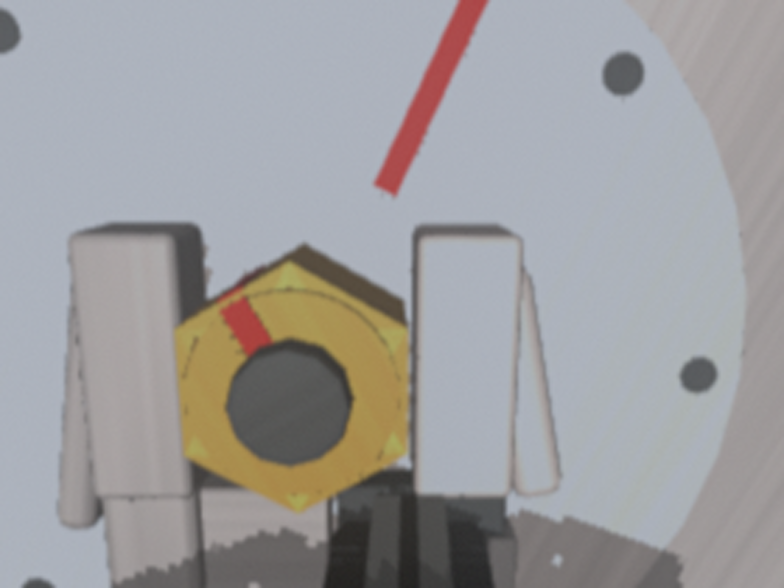

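>>> {"method": "play_rows", "body": {"slide": [[0,0,-7],[-24,-1,-7],[-24,-1,-3],[-24,-1,-0.5],[-24,-1,0]], "turn": [0,0,0,0,0], "fingers": [0,0,0,0,0]}}

```text
clock: 18.32
eef_pos: [533.8, -324.0, 122.8]
tool_rot: [3.109, -0.019, 0.352]
force: [-6.3, -0.5, 15.9]
width: -0.0
```

>>> {"method": "play_rows", "body": {"slide": [[3,0,2],[9,0,2],[15,0,2],[20,0,2],[20,0,2]], "turn": [0,0,0,0,0], "fingers": [0,0,0,0,0]}}

```text
clock: 18.95
eef_pos: [554.5, -316.8, 122.3]
tool_rot: [3.107, -0.021, 0.352]
force: [-0.3, -0.9, 4.1]
width: -0.4
```

```bash
python3 - <<'E'
from h import *
i,d=vision.get_image("wrist"); crop(i,180,60,460,270,"pics/w14.png",2.8)
plan(531.5,-323,128,.355)
E
```

```text
slide [-23.7  -1.9  -6.4] turn -0.002 rows 0.4 psi 0.353
```

View pics/w14.png

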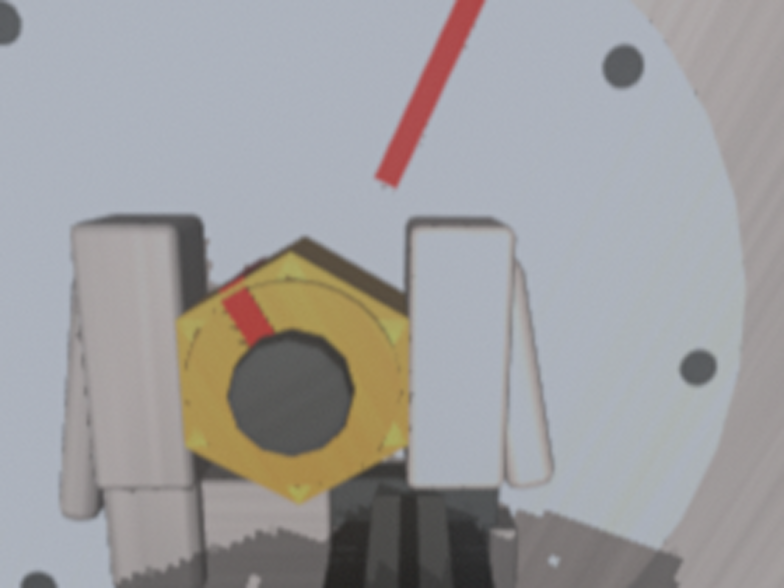

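```bash
python3 - <<'E'
from h import *
f=lambda u,v:(180+u/2.8,60+v/2.8)
# fixed back corner inner (193,487) ; mov back inner (411,487)
print(opening([f(192,485),f(411,485)]),opening([f(178,225),f(410,222)]))
E
```

```text
41.09208169773708 39.74389644129994
```

>>> {"method": "play_rows", "body": {"slide": [[0,0,-7],[-22,-1,-7],[-22,-1,-3],[-22,-1,0],[-22,-1,1]], "turn": [0,0,0,0,0], "fingers": [0,0,0,0,0]}}

```text
clock: 19.62
eef_pos: [534.6, -323.3, 122.8]
tool_rot: [3.106, -0.021, 0.353]
force: [-7.4, 0.7, 21.7]
width: 0.2
```

>>> {"method": "play_rows", "body": {"slide": [[3,0,1],[8,0,2],[14,0,2],[18,0,2],[18,0,-10]], "turn": [0,0,0,0,0], "fingers": [0,0,0,0,0]}}

```text
clock: 20.25
eef_pos: [550.9, -316.8, 133.2]
tool_rot: [3.106, -0.02, 0.352]
force: [1.2, 0.4, 0.1]
width: -0.0
```

>>> {"method": "play_rows", "body": {"slide": [[-30,0,-60],[-60,0,-90],[-80,20,-90],[-80,20,-90],[-80,20,-90]], "turn": [-0.05,-0.15,-0.22,-0.26,-0.26], "fingers": [1,1,1,1,1]}}

```text
clock: 20.88
eef_pos: [481.0, -359.5, 221.9]
tool_rot: [3.103, -0.012, 0.613]
force: [0.2, 0.3, -0.5]
width: 85.4
```

```bash
python3 - <<'E'
from h import *
p=cam("wrist"); i,d=vision.get_image("wrist"); cv2.imwrite("w15.png",i); np.save("w15p.npy",p,allow_pickle=True); np.save("w15.npy",d)
cv2.imwrite("pics/w15.png",i); print(ctrl.read_state()["eef_pos"]); crop(i,250,0,450,300,"pics/w15c.png",2)
E
```

```text
[ 481.09761771 -359.14191952  221.91536807]
```

View pics/w15.png

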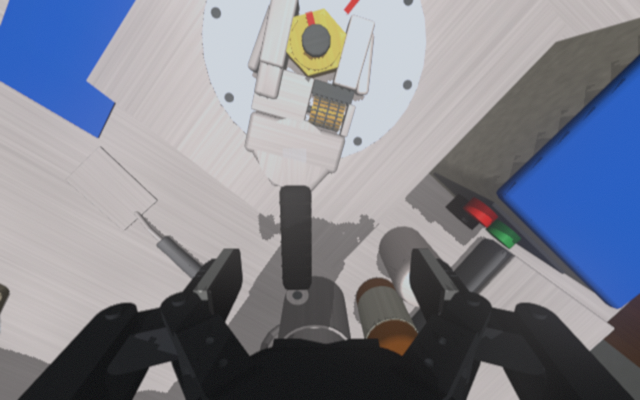

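View pics/w15c.png

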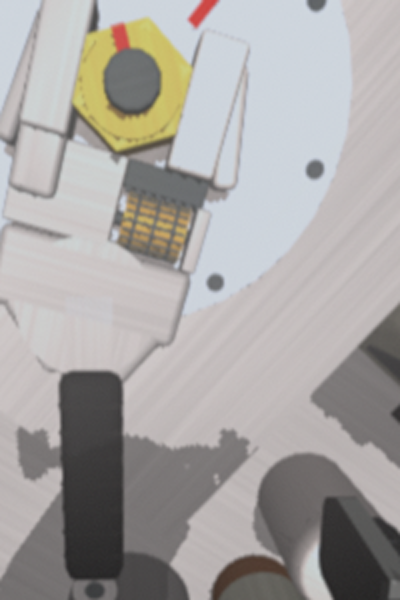

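```bash
cat >> h.py <<'E'
def arc(cx,cy,r,phis,psis,z,st=None):
    st=st or ctrl.read_state(); t=np.array(st["eef_pos"]); Rm=R.from_euler('xyz',st["tool_rot"]).as_matrix(); p0=st["tool_rot"][2]
    S=[];T=[]
    for a,ps in zip(phis,psis):
        w=np.array([cx+r*np.cos(a),cy+r*np.sin(a),z]); S.append([round(float(v),1) for v in Rm.T@(w-t)]); T.append(round(float(-((ps-p0+np.pi)%(2*np.pi)-np.pi)),3))
    print(S);print(T)
E
python3 - <<'E'
from h import *
p=np.load("w15p.npy",allow_pickle=True).item()
f=lambda u,v,z=124.7:px2z(p,250+u/2,v/2,z)[:2]
a,b=f(91,373),f(94,577); mid=(a+b)/2; N=np.array([577.5,-285.3])
print("sleeve",a,b,np.linalg.norm(a-b),mid,"ang",np.arctan2(*(a-b)[::-1]))
MB,MT,FB=f(169,166),f(205,31),f(67,132)
print("yaw",np.arctan2(*(MT-MB)[::-1]),"open",np.linalg.norm(MB-FB))
th=.355;Rw=np.array([[np.cos(th),-np.sin(th)],[np.sin(th),np.cos(th)]])
print(FB-Rw@np.array([-25,20.5]), MB-Rw@np.array([-25,-20]))
print("nut stud",f(132,80,139))
v=mid-N; print("r",np.linalg.norm(v),"phi",np.arctan2(v[1],v[0]))
plan(mid[0],mid[1],150,np.arctan2(*(a-b)[::-1]))
E
```

```text
sleeve [ 477.41578597 -333.94854555] [ 394.25541694 -390.55110738] 100.59571055706428 [ 435.83560146 -362.24982647] ang 0.5976165334078247
yaw 0.3426688143750627 open 40.8826580561519
[ 582.00832549 -284.68775978] [ 580.60699057 -285.5809153 ]
nut stud [ 578.00024517 -285.8340887 ]
r 161.21438399667963 phi -2.643997557481334
slide [-39.7 -26.3  70.5] turn 0.016 rows 1.4 psi 0.614
```

>>> {"method": "play_rows", "body": {"slide": [[-40,-26,20],[-40,-26,60],[-40,-26,70],[-40,-26,70]], "turn": [0.016,0.016,0.016,0.016], "fingers": [0.8,0.8,0.6,0.6]}}

```text
clock: 21.42
eef_pos: [437.1, -361.5, 150.4]
tool_rot: [3.104, -0.014, 0.6]
force: [-0.5, -0.6, -0.2]
width: 51.1
```

```bash
python3 - <<'E'
from h import *
p=cam("wrist"); i,d=vision.get_image("wrist"); cv2.imwrite("pics/w16.png",i)
plan(435.8,-362.2,107,.598); print(ctrl.read_state()["width"])
E
```

```text
slide [-2.2 -2.4 44.1] turn 0.001 rows 0.7 psi 0.599
51.01673746919141
```

View pics/w16.png

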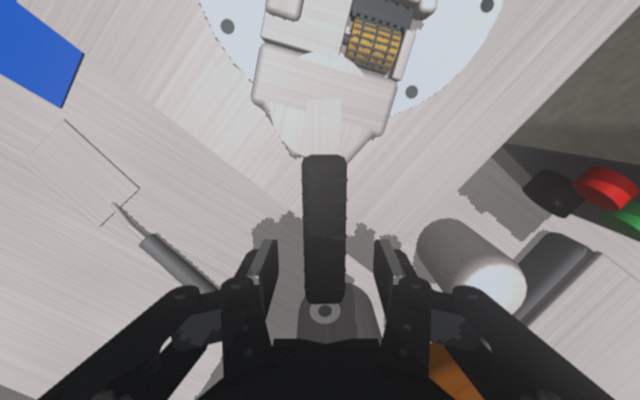

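>>> {"method": "play_rows", "body": {"slide": [[-2,-1,25],[-2,-1,42],[-2,-1,44],[-2,-1,44]], "turn": [0,0,0,0], "fingers": [0.5,0.42,0.42,0.42]}}

```text
clock: 21.98
eef_pos: [437.4, -363.2, 107.7]
tool_rot: [3.102, -0.015, 0.6]
force: [-0.3, 0.5, 1.1]
width: 35.8
```

```bash
python3 - <<'E'
from h import *
st=ctrl.read_state(); print(st["eef_pos"],st["width"],st["force"])
N=(577.5,-285.3); v=st["eef_pos"][:2]-np.array(N); r=np.linalg.norm(v); ph=np.arctan2(v[1],v[0]); print(r,ph)
k=np.array([.06,.13,.20,.27,.34])
arc(*N,161,ph-k,0.598-k,107)
E
```

```text
[ 437.42354079 -363.22899635  107.71546322] 35.801680289395634 [-0.29237365  0.45800878  1.11442428]
160.29455042621956 -2.6339011349727763
[[0.5, -9.7, 0.3], [2.6, -20.7, -0.1], [5.4, -31.6, -0.5], [9.0, -42.3, -0.8], [13.4, -52.7, -1.2]]
[0.062, 0.132, 0.202, 0.272, 0.342]
```

>>> {"method": "play_rows", "body": {"slide": [[0.5,-10,0],[2.6,-21,0],[5.5,-32,-0.5],[9,-42,-1],[13.5,-53,-1]], "turn": [0.06,0.13,0.2,0.27,0.34], "fingers": [0.42,0.42,0.42,0.42,0.42]}}

```text
clock: 22.6
eef_pos: [420.3, -313.9, 108.3]
tool_rot: [3.104, -0.03, 0.257]
force: [1.7, -4.9, 1.6]
width: 35.5
```

```bash
python3 - <<'E'
from h import *
i,d=vision.get_image("wrist"); cv2.imwrite("pics/w17.png",i)
st=ctrl.read_state(); print(st["eef_pos"],st["width"],st["force"])
N=(577.5,-285.3); v=st["eef_pos"][:2]-np.array(N); r=np.linalg.norm(v); ph=np.arctan2(v[1],v[0]); print(r,ph)
k=np.array([.07,.14,.21,.28,.35])
arc(*N,161,ph-k,st["tool_rot"][2]-k,107)
E
```

```text
[ 419.8236012  -311.8668731   108.31831414] 36.190562987452225 [ 0.99671975 -1.94016419  1.0817868 ]
159.898860174359 -2.9746705922770222
[[0.3, -11.3, 0.9], [2.4, -22.4, 0.6], [5.4, -33.2, 0.3], [9.1, -43.9, 0.0], [13.5, -54.2, -0.2]]
[0.07, 0.14, 0.21, 0.28, 0.35]
```

View pics/w17.png

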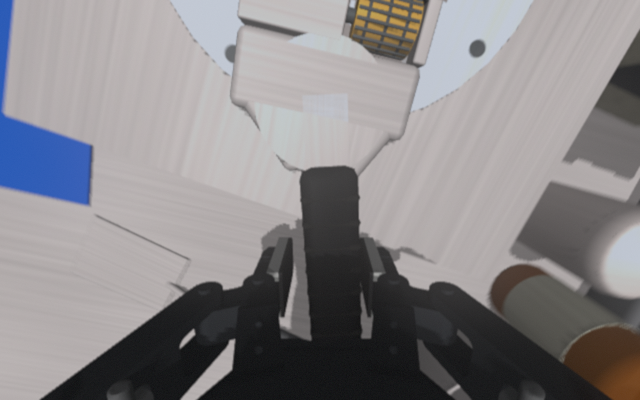

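>>> {"method": "play_rows", "body": {"slide": [[0.5,-11,1],[2.5,-22,0.5],[5.5,-33,0.5],[9,-44,0],[13.5,-54,0]], "turn": [0.07,0.14,0.21,0.28,0.35], "fingers": [0.42,0.42,0.42,0.42,0.42]}}

```text
clock: 23.28
eef_pos: [420.6, -258.9, 108.4]
tool_rot: [3.114, -0.043, -0.096]
force: [-0.3, -6.9, 6.6]
width: 35.4
```

```bash
python3 - <<'E'
from h import *
i,d=vision.get_image("top"); crop(i,360,150,460,240,"pics/t18.png",7)
st=ctrl.read_state(); print(st["eef_pos"],st["width"],st["force"])
N=(577.5,-285.3); v=st["eef_pos"][:2]-np.array(N); r=np.linalg.norm(v); ph=np.arctan2(v[1],v[0]); print(r,ph)
k=np.array([.07,.14,.21,.28,.31])
arc(*N,161,ph-k,st["tool_rot"][2]-k,107)
E
```

```text
[ 420.83468686 -256.97332065  108.34285208] 35.90121088186418 [-0.04527619 -4.98404668  3.84974603]
159.20559381861395 2.9627150978105012
[[-0.5, -11.4, 1.0], [1.6, -22.4, 0.8], [4.5, -33.3, 0.7], [8.1, -44.0, 0.5], [9.9, -48.5, 0.5]]
[0.07, 0.14, 0.21, 0.28, 0.31]
```

View pics/t18.png

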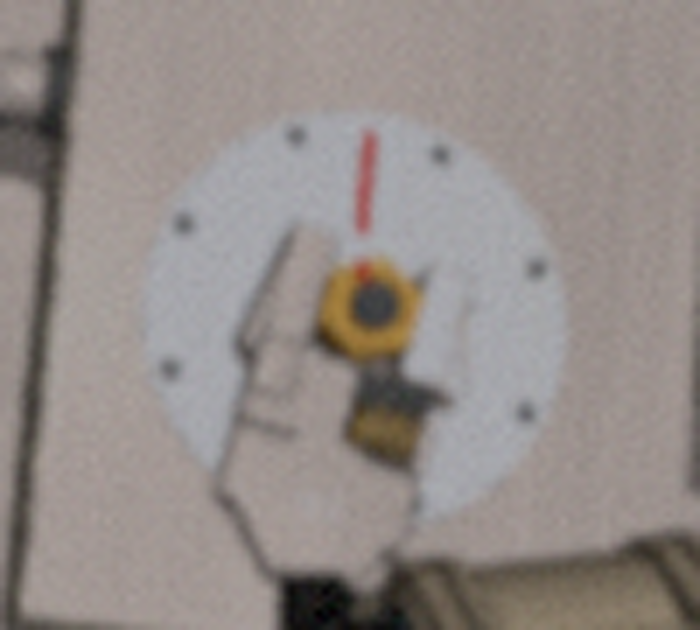

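>>> {"method": "play_rows", "body": {"slide": [[-0.5,-11,1],[1.5,-22,1],[4.5,-33,1],[8,-44,0.5],[10,-48,0.5]], "turn": [0.07,0.14,0.21,0.28,0.31], "fingers": [0.42,0.42,0.42,0.42,0.42]}}

```text
clock: 23.95
eef_pos: [436.5, -211.7, 108.0]
tool_rot: [3.128, -0.052, -0.406]
force: [-0.3, -7.1, 3.9]
width: 35.7
```

```bash
python3 - <<'E'
from h import *
p=cam("top");i,d=vision.get_image("top"); cv2.imwrite("t19.png",i);crop(i,380,160,440,210,"pics/t19.png",12)
i,d=vision.get_image("side"); crop(i,300,120,420,190,"pics/s19.png",6)
st=ctrl.read_state(); print(st["eef_pos"],st["width"],st["force"],st["torque"])
N=(577.5,-285.3); v=st["eef_pos"][:2]-np.array(N); r=np.linalg.norm(v); ph=np.arctan2(v[1],v[0]); print(r,ph)
k=np.array([.03,.06,.09,.09])
arc(*N,161,ph-k,st["tool_rot"][2]-k,107)
E
```

```text
[ 436.34859724 -211.24527218  107.79398856] 35.890362985235804 [-0.02662237 -3.89667312  1.19903203] [-0.77889712 -0.06245498  0.05403349]
159.39830994903508 2.658422042595748
[[-1.2, -4.9, 0.7], [-0.6, -9.7, 0.6], [0.1, -14.5, 0.6], [0.1, -14.5, 0.6]]
[0.03, 0.06, 0.09, 0.09]
```

View pics/t19.png

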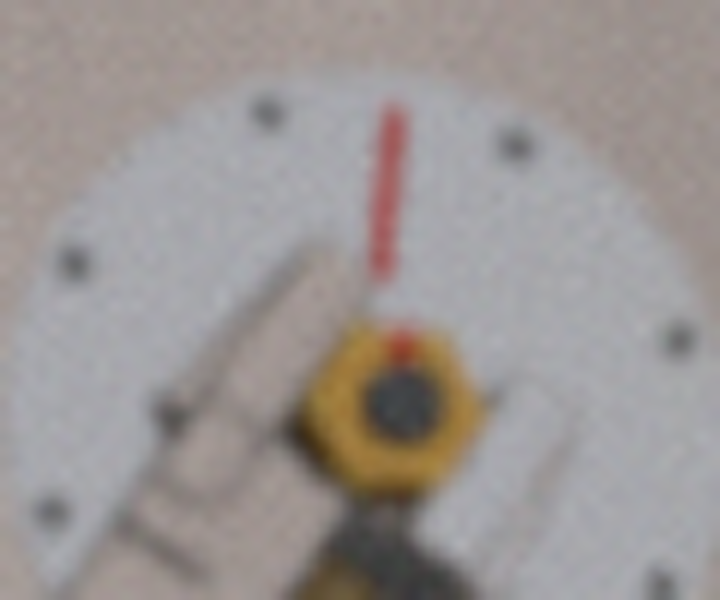

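View pics/s19.png

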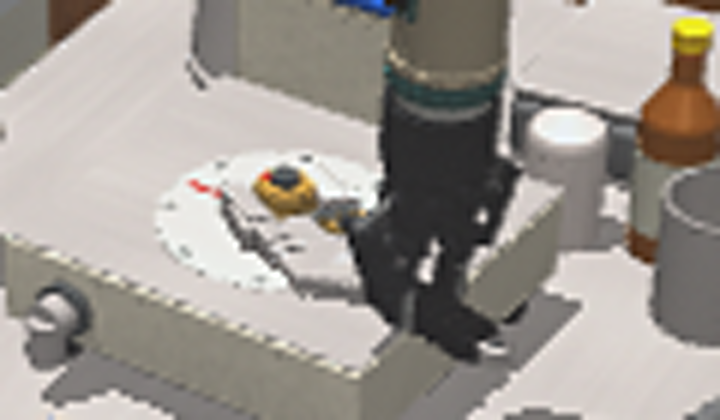

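```bash
python3 - <<'E'
from h import *
from scipy.optimize import least_squares
p=cam("top"); f=lambda u,v,z:px2z(p,380+u/12,160+v/12,z)[:2]
P=np.array([f(u,v,129) for u,v in [(487,408),(362,322),(303,405),(342,492)]])
ang=lambda v:np.degrees(np.arctan2(v[1],v[0]))
c0=np.array([577.5,-285.3]); print(P,[ (round(ang(q-c0),1),round(np.linalg.norm(q-c0),1)) for q in P])
print("red",f(402,345,129),ang(f(402,335,129)-f(395,408,129)))
m0,m1=f(382,272,101),f(393,108,101); print("mark",ang(m1-m0),m0,m1,ang((m0+m1)/2-c0))
E
```

```text
[[ 578.37061487 -309.08089612]
 [ 599.03852856 -278.80314098]
 [ 578.05892949 -263.9091458 ]
 [ 556.78768549 -273.06251938]] [(np.float64(-87.9), np.float64(23.8)), (np.float64(16.8), np.float64(22.5)), (np.float64(88.5), np.float64(21.4)), (np.float64(149.4), np.float64(24.1))]
red [ 593.53952663 -288.53252477] -6.620472912728814
mark -4.961479389695898 [ 617.73316355 -291.5697022 ] [ 660.23501537 -295.2593409 ] -7.518307947380151
```

>>> {"method": "play_rows", "body": {"slide": [[-1,-5,0.5],[-0.5,-9.5,0.5],[0,-14.5,0.5],[0,-14.5,0.5]], "turn": [0.03,0.06,0.09,0.09], "fingers": [0.42,0.42,0.42,0.42]}}

```text
clock: 24.55
eef_pos: [442.7, -199.1, 107.6]
tool_rot: [3.132, -0.054, -0.495]
force: [0.1, -4.4, 1.3]
width: 35.7
```

```bash
python3 - <<'E'
from h import *
p=cam("top");i,d=vision.get_image("top"); crop(i,380,160,440,210,"pics/t20.png",12)
st=ctrl.read_state(); print(st["eef_pos"],st["width"],st["force"],st["torque"])
N=(577.5,-285.3); v=st["eef_pos"][:2]-np.array(N); r=np.linalg.norm(v); ph=np.arctan2(v[1],v[0]); print(r,ph)
k=np.array([.03,.06,.06])
arc(*N,160,ph-k,st["tool_rot"][2]-k,107)
E
```

```text
[ 442.53097812 -198.98393805  107.47083223] 35.934446544708265 [ 0.35440781 -5.0114822   1.18279949] [-1.03417269 -0.05394575  0.07896441]
160.2095484618227 2.572616519488411
[[0.6, -4.8, 0.5], [1.2, -9.5, 0.4], [1.2, -9.5, 0.4]]
[0.03, 0.06, 0.06]
```

View pics/t20.png

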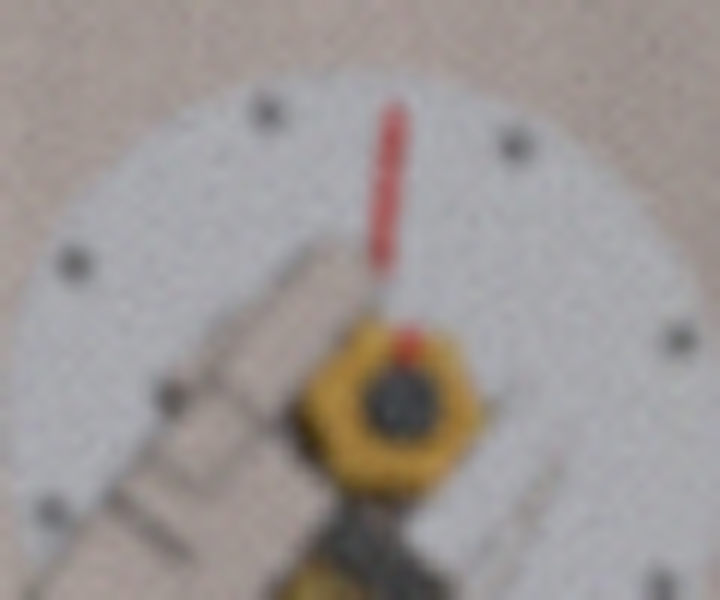

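>>> {"method": "play_rows", "body": {"slide": [[0.5,-3,0.5],[0.5,-5,0.5],[1,-8,0.5],[1,-8,0.5]], "turn": [0.02,0.03,0.05,0.05], "fingers": [0.42,0.42,0.42,0.42]}}

```text
clock: 25.1
eef_pos: [445.1, -195.5, 107.3]
tool_rot: [3.13, -0.053, -0.547]
force: [-3.7, -9.8, 7.5]
width: 35.6
```

The force is rising against the stop, so the nut has bottomed. I'll lift off and check.

>>> {"method": "play_rows", "body": {"slide": [[0,4,0],[0,4,-40],[-20,4,-100],[-20,4,-120],[-20,4,-120]], "turn": [0,0,0,0,0], "fingers": [0.5,0.8,1,1,1]}}

```text
clock: 25.72
eef_pos: [422.0, -183.6, 227.3]
tool_rot: [3.131, -0.055, -0.546]
force: [0.5, -1.1, -0.8]
width: 85.4
```

>>> {"method": "play_rows", "body": {"slide": [[0,0,0],[0,0,0]], "turn": [0,0], "fingers": [1,1]}}

```text
clock: 25.98
eef_pos: [421.4, -183.1, 226.2]
tool_rot: [3.131, -0.053, -0.546]
force: [-0.6, 0.0, -1.1]
width: 85.7
```

```bash
python3 - <<'E'
from h import *
p=cam("wrist"); i,d=vision.get_image("wrist"); cv2.imwrite("w21.png",i); np.save("w21p.npy",p,allow_pickle=True)
cv2.imwrite("pics/w21.png",i); print(ctrl.read_state()["eef_pos"],ctrl.read_state()["tool_rot"]); crop(i,230,0,430,200,"pics/w21c.png",3.5)
E
```

```text
[ 421.48996722 -183.15555845  226.27370273] [ 3.13134295 -0.05293193 -0.54549334]
```

View pics/w21.png

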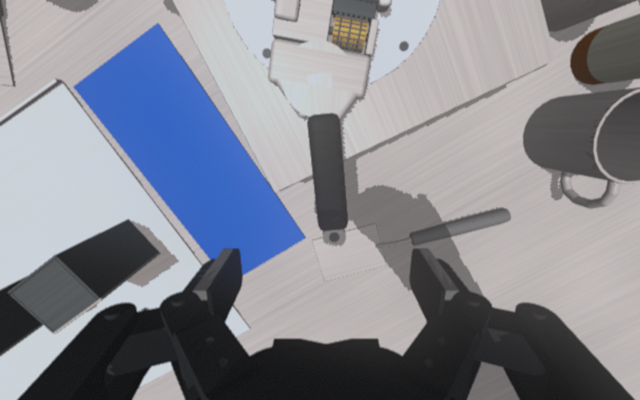

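View pics/w21c.png

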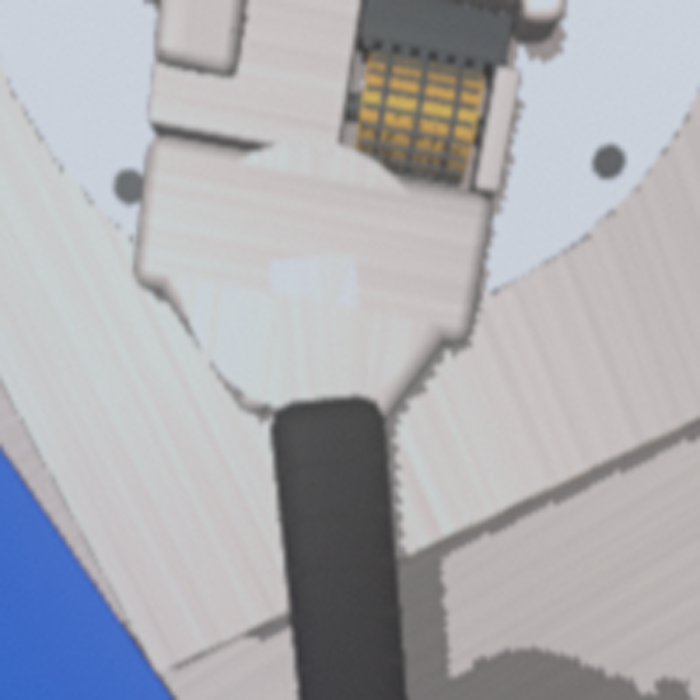

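```bash
python3 - <<'E'
from h import *
p=np.load("w21p.npy",allow_pickle=True).item()
f=lambda u,v,z:px2z(p,230+u/3.5,v/3.5,z)[:2]
w=f(421,113,124); g=lambda u,v:px2z(p,u,v,124.7)[:2]
a,b=g(324,115),g(333,228); th=np.arctan2(*(a-b)[::-1])-0.26
print("worm",w,"sleeve",a,b,np.linalg.norm(a-b),"wrench yaw",th)
Rw=np.array([[np.cos(th),-np.sin(th)],[np.sin(th),np.cos(th)]])
print("J",w-Rw@np.array([-48.5,-21]))
s=w+Rw@np.array([9,0]); plan(s[0],s[1],150,th); print(s)
E
```

```text
worm [ 527.05087897 -270.60188986] sleeve [ 484.82810561 -220.97825946] [ 395.98674991 -176.45300913] 99.37446553314876 wrench yaw -0.7245888214271096
J [ 577.28570224 -287.02481687]
slide [140.2  20.7  84. ] turn 0.179 rows 2.6 psi -0.545
[ 533.78982721 -276.56733844]
```

Wrench yaw -41.5° puts the nut's red line at -11.5°, against the mark at -7.5°. That agrees with the +0.06 rad stop, so the nut is tightened. Next I'll open the jaw a little so the wrench lifts off freely.

>>> {"method": "play_rows", "body": {"slide": [[50,5,0],[100,15,20],[140,21,60],[140,21,84],[140,21,84]], "turn": [0.06,0.12,0.18,0.18,0.18], "fingers": [0,0,0,0,0]}}

```text
clock: 26.65
eef_pos: [531.6, -275.7, 146.9]
tool_rot: [3.139, -0.048, -0.725]
force: [0.1, -0.8, -0.0]
width: 0.1
```

>>> {"method": "play_rows", "body": {"slide": [[0,0,0],[0,0,0]], "turn": [0,0], "fingers": [0,0]}}

```text
clock: 26.9
eef_pos: [531.9, -275.6, 147.8]
tool_rot: [3.14, -0.049, -0.725]
force: [-1.2, -0.0, 0.8]
width: -0.2
```

```bash
python3 - <<'E'
from h import *
i,d=vision.get_image("wrist"); crop(i,180,60,460,270,"pics/w22.png",2.8)
plan(533.8,-276.6,127,-.725)
E
```

```text
slide [ 0.9 -0.6 21. ] turn -0.0 rows 0.3 psi -0.725
```

View pics/w22.png

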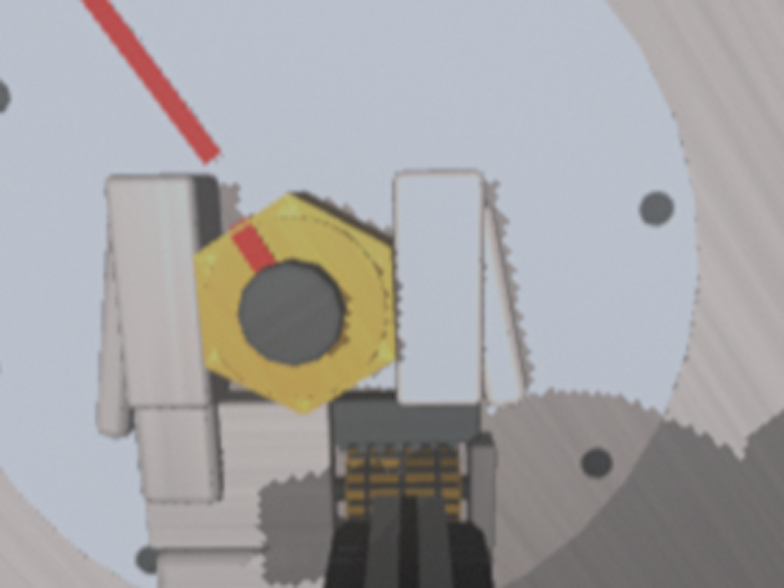

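The red line on the nut now meets the deck line, and the jaws are snug. Now the opening strokes.

>>> {"method": "play_rows", "body": {"slide": [[1,0,15],[1,0,21],[1,0,24],[1,0,26],[1,0,27]], "turn": [0,0,0,0,0], "fingers": [0,0,0,0,0]}}

```text
clock: 27.58
eef_pos: [534.4, -278.2, 123.4]
tool_rot: [3.139, -0.052, -0.725]
force: [-4.4, 0.9, 19.6]
width: -0.0
```

>>> {"method": "play_rows", "body": {"slide": [[-3,0,1],[-9,0,0.8],[-15,0,0.6],[-20,0,0.5],[-20,0,-8]], "turn": [0,0,0,0,0], "fingers": [0,0,0,0,0]}}

```text
clock: 28.2
eef_pos: [517.4, -263.5, 129.5]
tool_rot: [3.138, -0.048, -0.725]
force: [0.7, 0.0, 0.1]
width: 0.1
```

>>> {"method": "play_rows", "body": {"slide": [[20,0,1],[20,0,6],[20,0,9],[20,0,11],[20,0,11]], "turn": [0,0,0,0,0], "fingers": [0,0,0,0,0]}}

```text
clock: 28.82
eef_pos: [534.2, -278.5, 123.2]
tool_rot: [3.138, -0.054, -0.725]
force: [-3.3, -0.9, 24.5]
width: -0.1
```

>>> {"method": "play_rows", "body": {"slide": [[-3,0,1],[-9,0,0.8],[-15,0,0.6],[-20,0,0.5],[-20,0,-8]], "turn": [0,0,0,0,0], "fingers": [0,0,0,0,0]}}

```text
clock: 29.45
eef_pos: [517.0, -263.8, 129.4]
tool_rot: [3.136, -0.05, -0.725]
force: [-0.4, -0.2, -1.1]
width: -0.1
```

```bash
python3 - <<'E'
from h import *
i,d=vision.get_image("wrist"); crop(i,180,60,460,270,"pics/w23.png",2.8)
print(ctrl.read_state()["eef_pos"],ctrl.read_state()["tool_rot"])
E
```

```text
[ 518.1468244  -264.15558161  130.75789942] [ 3.13734713 -0.05240306 -0.72462744]
```

View pics/w23.png

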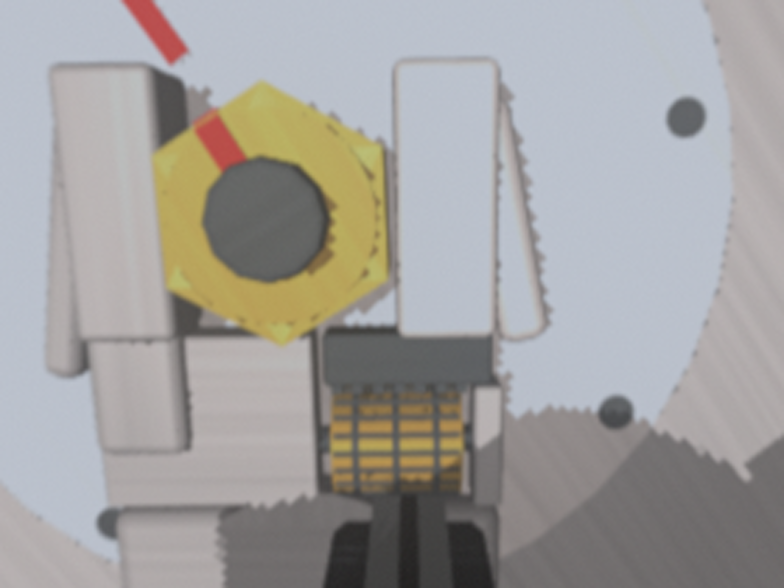

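```bash
python3 -c "
from h import *
plan(471.5,-214.3,170,-.4645)"
```

```text
slide [-65.8  -6.2 -42.8] turn -0.26 rows 1.4 psi -0.725
```

>>> {"method": "play_rows", "body": {"slide": [[-10,0,-40],[-65,-6,-43],[-66,-6,-43],[-66,-6,-43],[-66,-6,-43]], "turn": [-0.05,-0.2,-0.26,-0.26,-0.26], "fingers": [0.5,1,1,1,1]}}

```text
clock: 30.12
eef_pos: [471.5, -214.8, 170.1]
tool_rot: [3.124, -0.05, -0.466]
force: [-0.2, -0.9, 0.9]
width: 85.6
```

```bash
python3 - <<'E'
from h import *
p=cam("wrist");i,d=vision.get_image("wrist"); cv2.imwrite("pics/w24.png",i)
plan(471.5,-214.3,104,-.4645)
E
```

```text
slide [-3.5 -1.6 65.9] turn -0.002 rows 1.1 psi -0.466
```

View pics/w24.png

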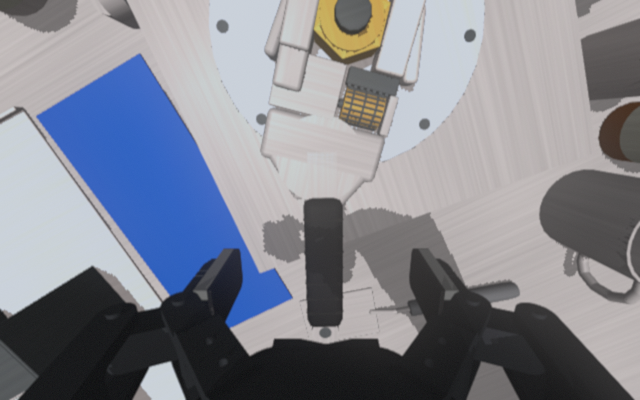

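>>> {"method": "play_rows", "body": {"slide": [[-2,0,40],[-3.5,-1,62],[-3.5,-1,66],[-3.5,-1,66]], "turn": [0,0,0,0], "fingers": [1,1,1,1]}}

```text
clock: 30.68
eef_pos: [471.7, -215.0, 104.1]
tool_rot: [3.124, -0.05, -0.466]
force: [0.7, 0.3, 0.0]
width: 85.6
```

>>> {"method": "play_rows", "body": {"slide": [[0,0,0],[0,0,0],[0,0,0],[0,0,0],[0,0,0]], "turn": [0,0,0,0,0], "fingers": [0.4,0,0,0,0]}}

```text
clock: 31.3
eef_pos: [472.2, -214.9, 104.9]
tool_rot: [3.124, -0.051, -0.465]
force: [-0.9, 0.3, 6.4]
width: 26.8
```

>>> {"method": "play_rows", "body": {"slide": [[0,0,-8],[0,0,-16],[0,0,-28],[0,0,-40],[0,0,-60]], "turn": [0,0,0,0,0], "fingers": [0,0,0,0,0]}}

```text
clock: 31.92
eef_pos: [468.7, -213.0, 165.3]
tool_rot: [3.123, -0.049, -0.466]
force: [0.4, 0.2, -6.0]
width: 26.6
```

```bash
python3 - <<'E'
from h import *
p=cam("wrist");i,d=vision.get_image("wrist"); cv2.imwrite("pics/w25.png",i)
i,d=vision.get_image("side"); crop(i,290,100,430,200,"pics/s25.png",5)
st=ctrl.read_state(); print(st["eef_pos"],st["tool_rot"],st["force"],st["width"])
E
```

```text
[ 470.84860417 -213.50274378  167.01652734] [ 3.12385281 -0.05503687 -0.46603194] [ 1.50108713 -0.41164514 -6.31559848] 26.718749957285024
```

View pics/w25.png

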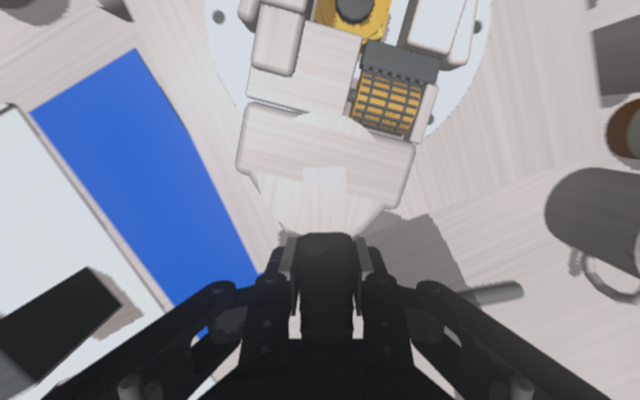

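View pics/s25.png

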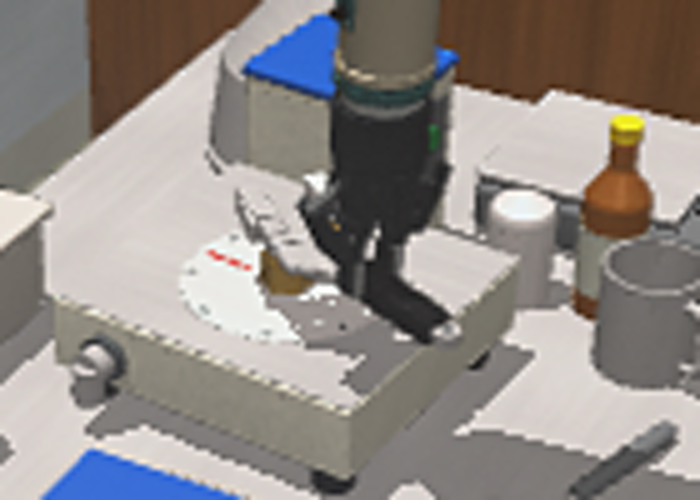

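```bash
python3 -c "
from h import *
plan(455,-49,200,.17)"
```

```text
slide [ -86.1 -139.1  -40.3] turn -0.636 rows 3.4 psi -0.466
```

>>> {"method": "play_rows", "body": {"slide": [[0,0,-38],[-22,-35,-40],[-43,-70,-40],[-65,-105,-40],[-86,-139,-40]], "turn": [0,-0.16,-0.32,-0.48,-0.636], "fingers": [0,0,0,0,0]}}

```text
clock: 32.65
eef_pos: [454.4, -48.5, 199.5]
tool_rot: [3.094, -0.033, 0.174]
force: [0.3, 0.7, -5.3]
width: 26.7
```

>>> {"method": "play_rows", "body": {"slide": [[0,0,0],[0,0,0]], "turn": [0,0], "fingers": [0,0]}}

```text
clock: 32.9
eef_pos: [453.9, -49.4, 199.3]
tool_rot: [3.093, -0.032, 0.173]
force: [-0.2, -0.4, -6.2]
width: 26.7
```

```bash
python3 -c "
from h import *
plan(455,-49,40,.17)
i,d=vision.get_image('wrist'); cv2.imwrite('pics/w26.png',i)"
```

```text
slide [ -3.9  -7.9 159.1] turn 0.003 rows 2.5 psi 0.173
```

View pics/w26.png

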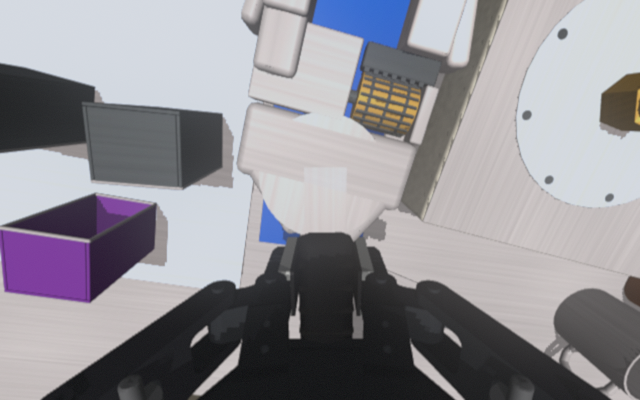

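>>> {"method": "play_rows", "body": {"slide": [[-1,-3,50],[-2,-5,100],[-4,-8,145],[-4,-8,170],[-4,-8,175]], "turn": [0,0,0,0,0], "fingers": [0,0,0,0,0]}}

```text
clock: 33.58
eef_pos: [455.4, -51.0, 22.7]
tool_rot: [3.092, -0.03, 0.17]
force: [0.5, -0.3, -5.4]
width: 26.7
```

```bash
python3 -c "
from h import *
plan(455,-49,10,.17)"
```

```text
slide [-0.4 -2.7 12.6] turn 0.0 rows 0.2 psi 0.17
```

>>> {"method": "play_rows", "body": {"slide": [[0,-2,6],[0,-2,10],[0,-2,13],[0,-2,14],[0,-2,14]], "turn": [0,0,0,0,0], "fingers": [0,0,0,0,0]}}

```text
clock: 34.2
eef_pos: [456.2, -50.0, 9.2]
tool_rot: [3.092, -0.031, 0.17]
force: [-2.6, -0.8, 2.3]
width: 26.9
```

>>> {"method": "play_rows", "body": {"slide": [[0,0,1.5],[0,0,2.5],[0,0,2.5],[0,0,2.5],[0,0,2.5]], "turn": [0,0,0,0,0], "fingers": [0,0,0.3,0.7,1]}}

```text
clock: 34.83
eef_pos: [457.1, -50.1, 6.9]
tool_rot: [3.092, -0.032, 0.169]
force: [-0.3, -0.1, 0.1]
width: 62.0
```

>>> {"method": "play_rows", "body": {"slide": [[0,0,0],[0,0,-10],[0,0,-60],[-20,0,-110],[-40,0,-160]], "turn": [0,0,0,0,0], "fingers": [1,1,1,1,1]}}

```text
clock: 35.45
eef_pos: [410.6, -49.8, 166.4]
tool_rot: [3.092, -0.032, 0.17]
force: [1.1, -0.7, 0.4]
width: 85.4
```

```bash
python3 - <<'E'
from h import *
i,d=vision.get_image("top"); cv2.imwrite("t27.png",i); cv2.imwrite("pics/t27.png",i)
i,d=vision.get_image("side"); cv2.imwrite("s27.png",i); cv2.imwrite("pics/s27.png",i)
st=ctrl.read_state(); print(st["eef_pos"],st["tool_rot"])
E
```

```text
[411.25677898 -50.3762142  168.56437272] [ 3.08888767 -0.03665006  0.16869986]
```

View pics/t27.png

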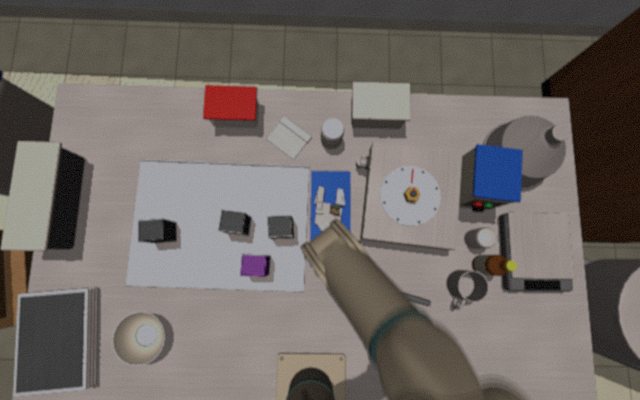

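View pics/s27.png

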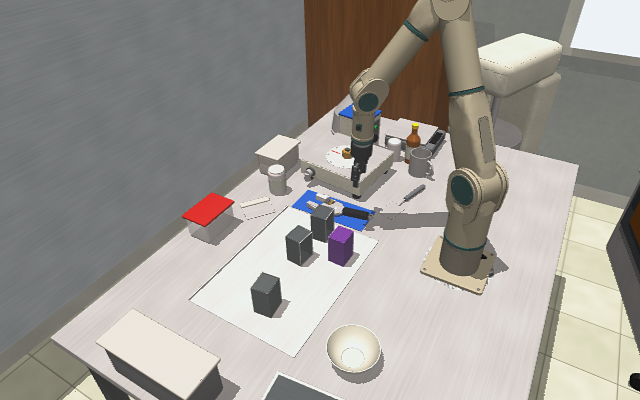

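The wrench is back on the mat. Tin 1 has been knocked to about (155,231), as the task warned. Next I'll re-measure the tins.

```bash
python3 - <<'E'
from h import *
i=cv2.imread("t27.png"); crop(i,120,200,310,290,"pics/t27s.png",4)
i=cv2.imread("s27.png"); crop(i,230,190,380,330,"pics/s27s.png",4)
E
```

```text
(no output)
```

View pics/t27s.png

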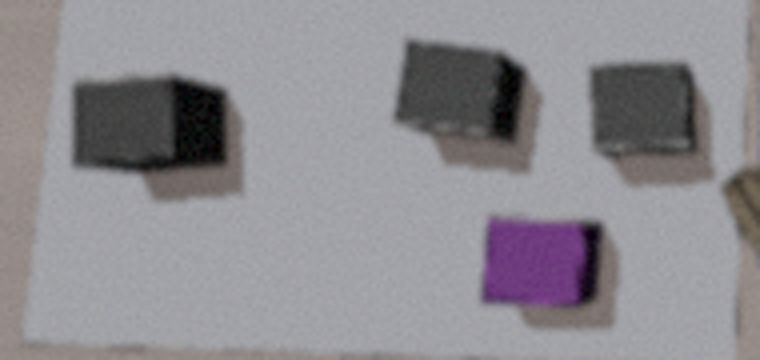

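View pics/s27s.png

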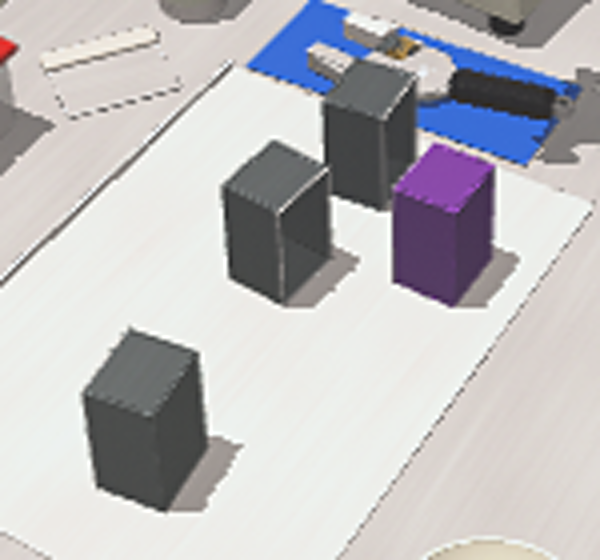

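```bash
python3 - <<'E'
from h import *
p=cam("top")
T=dict(t1=[(76,84),(172,80),(174,167),(76,163)],t2=[(408,41),(500,52),(488,138),(396,122)],t3=[(592,68),(686,65),(693,152),(598,153)],pu=[(490,218),(583,222),(578,305),(484,300)])
for n,c in T.items():
    q=np.array([px2z(p,120+u/4,200+v/4,113)[:2] for u,v in c]); m=q.mean(0)
    e=(q[0]-q[1])+(q[3]-q[2]); # +y edge
    e2=(q[0]-q[3])+(q[1]-q[2])
    print(n,m.round(1),"yaw(y-edge)",round(np.degrees(np.arctan2(-e[0],e[1])),1),"yaw(x-edge)",round(np.degrees(np.arctan2(e2[1],e2[0])),1),"size y",np.linalg.norm(e/2).round(1),"x",np.linalg.norm(e2/2).round(1))
i,d=vision.get_image("top"); 
E
```

```text
t1 [455.8 467.1] yaw(y-edge) 1.2 yaw(x-edge) 6.0 size y 68.7 x 59.7
t2 [486.1 238.2] yaw(y-edge) -7.1 yaw(x-edge) -4.8 size y 67.2 x 61.0
t3 [473.6  97.5] yaw(y-edge) 2.4 yaw(x-edge) 6.4 size y 68.3 x 62.6
pu [364.  170.4] yaw(y-edge) -1.7 yaw(x-edge) -1.0 size y 66.4 x 57.8
```

```bash
python3 -c "
from h import *
plan(420,94,160,.07)"
```

```text
slide [  31.9 -141.4    0.9] turn 0.098 rows 2.3 psi 0.168
```

>>> {"method": "play_rows", "body": {"slide": [[10,-50,0],[20,-100,0],[32,-141,1],[32,-141,1],[32,-141,1]], "turn": [0.03,0.06,0.098,0.098,0.098], "fingers": [0,0,0,0,0]}}

```text
clock: 36.22
eef_pos: [419.6, 93.0, 158.9]
tool_rot: [3.092, -0.039, 0.071]
force: [-0.2, -0.1, -0.0]
width: 0.1
```

```bash
python3 -c "
from h import *
plan(422,94.5,100,.07)
i,d=vision.get_image('wrist'); cv2.imwrite('pics/w28.png',i)"
```

```text
slide [ 0.2 -4.2 58.8] turn 0.001 rows 0.9 psi 0.071
```

View pics/w28.png

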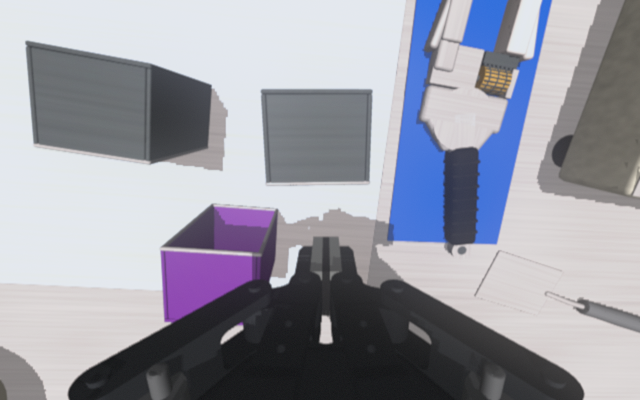

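>>> {"method": "play_rows", "body": {"slide": [[0,-4,40],[0,-4,58],[0,-4,58]], "turn": [0,0,0], "fingers": [0,0,0]}}

```text
clock: 36.65
eef_pos: [420.9, 91.9, 99.8]
tool_rot: [3.091, -0.035, 0.068]
force: [-0.0, -0.4, 0.7]
width: 0.2
```

>>> {"method": "play_rows", "body": {"slide": [[10,0,0],[20,0,0],[30,0,0],[38,0,0],[46,0,0]], "turn": [0,0,0,0,0], "fingers": [0,0,0,0,0]}}

```text
clock: 37.28
eef_pos: [467.4, 95.1, 101.6]
tool_rot: [3.091, -0.036, 0.067]
force: [-0.3, -1.0, 0.8]
width: 0.4
```

```bash
python3 -c "
from h import *
st=ctrl.read_state();print(st['eef_pos'],st['force'])
i,d=vision.get_image('wrist'); cv2.imwrite('pics/w29.png',i)
i,d=vision.get_image('side'); crop(i,260,170,410,290,'pics/s29.png',5)"
```

```text
[467.41684306  95.05181455 101.57218229] [-0.34934398 -1.00193134  0.79381077]
```

View pics/w29.png

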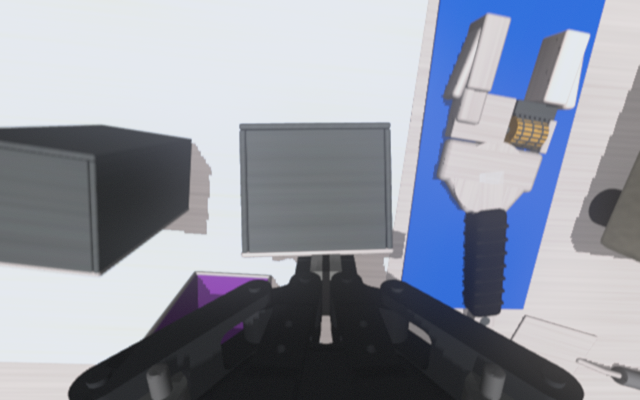

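View pics/s29.png

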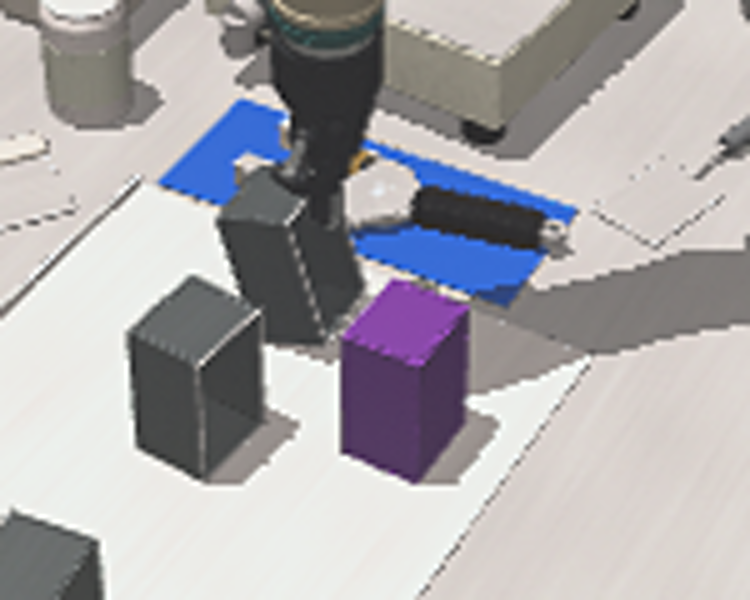

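It's tipping properly, so I'll push on.

>>> {"method": "play_rows", "body": {"slide": [[8,0,0],[16,0,0],[22,0,0],[28,0,0],[28,0,0]], "turn": [0,0,0,0,0], "fingers": [0,0,0,0,0]}}

```text
clock: 38.0
eef_pos: [496.2, 97.2, 102.5]
tool_rot: [3.092, -0.037, 0.067]
force: [0.9, -0.3, 0.5]
width: 0.2
```

```bash
python3 -c "
from h import *
st=ctrl.read_state();print(st['eef_pos'],st['force'])
i,d=vision.get_image('wrist'); cv2.imwrite('pics/w30.png',i)
i,d=vision.get_image('side'); crop(i,260,170,410,290,'pics/s30.png',5)"
```

```text
[496.20930979  97.18540511 102.49136811] [ 0.92194606 -0.32321754  0.52538851]
```

View pics/s30.png

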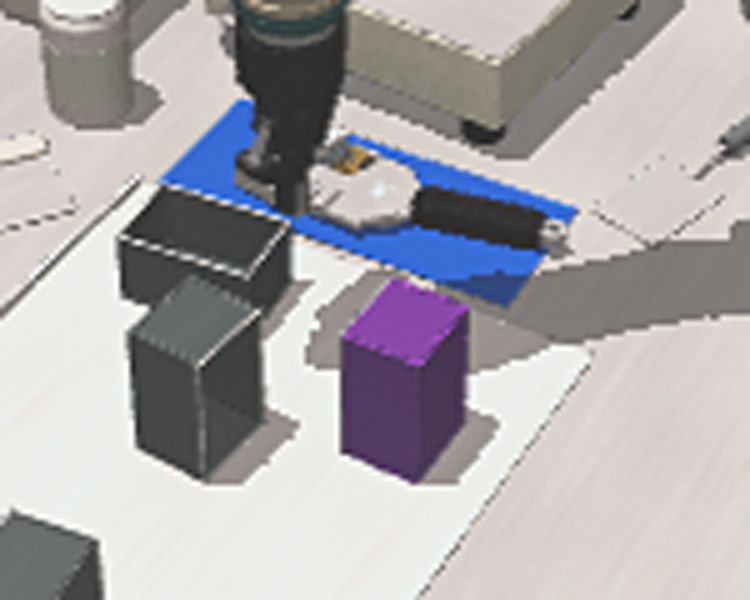

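```bash
python3 -c "
from h import *
plan(428,243.5,165,-.1)"
```

```text
slide [ -55.3 -147.2  -72.1] turn 0.167 rows 2.8 psi 0.067
```

>>> {"method": "play_rows", "body": {"slide": [[0,0,-60],[-25,-50,-70],[-45,-105,-72],[-55,-147,-72],[-55,-147,-72]], "turn": [0,0.06,0.12,0.167,0.167], "fingers": [0,0,0,0,0]}}

```text
clock: 38.72
eef_pos: [426.5, 247.5, 165.3]
tool_rot: [3.101, -0.044, -0.093]
force: [-0.1, -0.4, -0.2]
width: 0.0
```

```bash
python3 -c "
from h import *
plan(428,243.5,100,-.1)
i,d=vision.get_image('wrist'); cv2.imwrite('pics/w31.png',i)"
```

```text
slide [-1.   1.2 65.5] turn 0.007 rows 1.0 psi -0.093
```

View pics/w31.png

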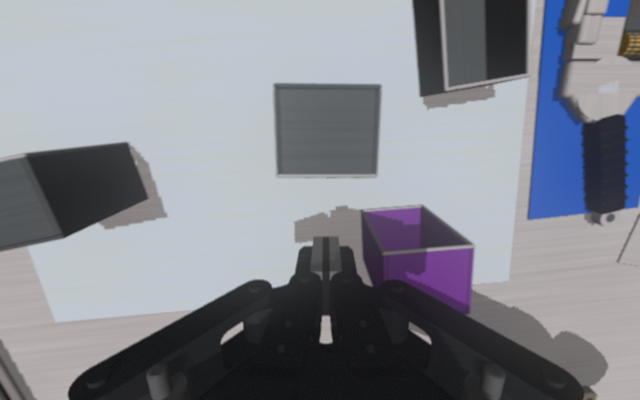

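>>> {"method": "play_rows", "body": {"slide": [[-1,1,40],[-1,1,64],[-1,1,65]], "turn": [0.007,0.007,0.007], "fingers": [0,0,0]}}

```text
clock: 39.15
eef_pos: [428.2, 238.1, 98.9]
tool_rot: [3.094, -0.042, -0.104]
force: [-0.3, 0.1, 0.2]
width: -0.1
```

>>> {"method": "play_rows", "body": {"slide": [[12,0,0],[22,0,0],[32,0,0],[40,0,0],[48,0,0]], "turn": [0,0,0,0,0], "fingers": [0,0,0,0,0]}}

```text
clock: 39.78
eef_pos: [476.6, 233.0, 101.0]
tool_rot: [3.095, -0.042, -0.105]
force: [0.2, -0.3, -0.8]
width: 0.1
```

>>> {"method": "play_rows", "body": {"slide": [[8,0,0],[16,0,0],[24,0,0],[30,0,0],[30,0,0]], "turn": [0,0,0,0,0], "fingers": [0,0,0,0,0]}}

```text
clock: 40.4
eef_pos: [506.8, 229.8, 102.2]
tool_rot: [3.095, -0.042, -0.105]
force: [0.3, -0.3, 0.5]
width: -0.1
```

```bash
python3 -c "
from h import *
st=ctrl.read_state();print(st['eef_pos'],st['force'])
i,d=vision.get_image('side'); cv2.imwrite('s32.png',i); crop(i,220,170,410,320,'pics/s32.png',4)
i,d=vision.get_image('top'); cv2.imwrite('t32.png',i); crop(i,120,150,360,300,'pics/t32.png',3.3)"
```

```text
[506.78883716 229.79647958 102.23423575] [ 0.29129814 -0.29923112  0.48751248]
```

View pics/s32.png

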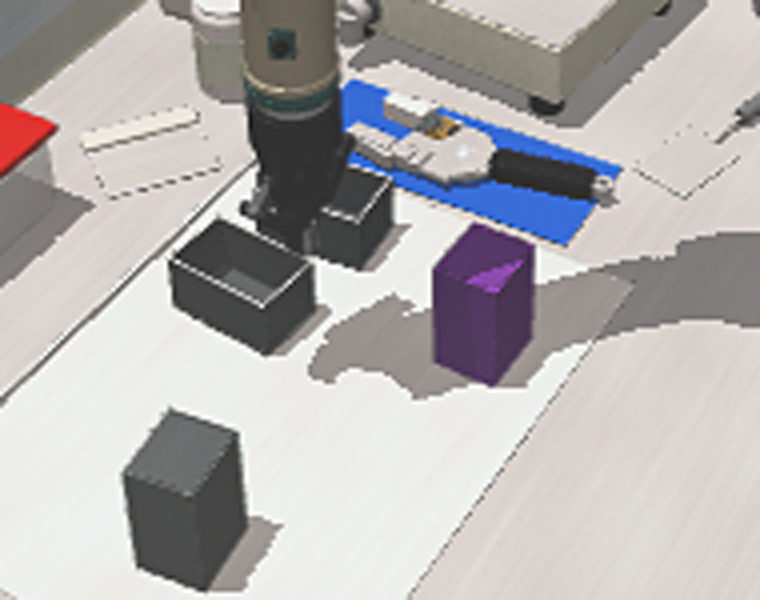

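View pics/t32.png

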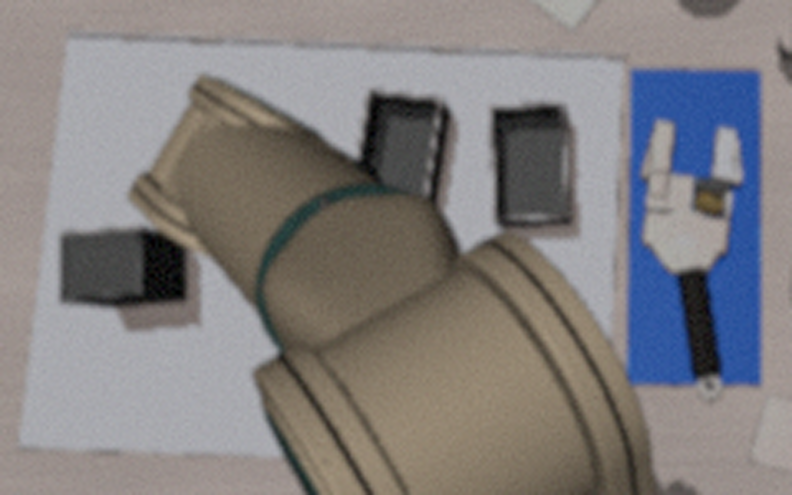

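```bash
python3 -c "
from h import *
plan(522,469,165,.05)"
```

```text
slide [  -6.5 -236.2  -74.3] turn -0.154 rows 4.0 psi -0.104
```

>>> {"method": "play_rows", "body": {"slide": [[0,0,-60],[-2,-60,-72],[-4,-120,-74],[-6,-180,-74],[-6,-236,-74]], "turn": [0,-0.04,-0.08,-0.12,-0.154], "fingers": [0,0,0,0,0]}}

```text
clock: 41.12
eef_pos: [521.8, 470.9, 164.7]
tool_rot: [3.089, -0.034, 0.052]
force: [0.8, 0.1, 0.1]
width: 0.1
```

>>> {"method": "play_rows", "body": {"slide": [[0,0,0],[0,0,0]], "turn": [0,0], "fingers": [0,0]}}

```text
clock: 41.38
eef_pos: [521.1, 470.3, 164.1]
tool_rot: [3.087, -0.033, 0.053]
force: [0.1, -0.9, -0.3]
width: -0.3
```

```bash
python3 -c "
from h import *
plan(522,469,100,.05)
i,d=vision.get_image('side'); crop(i,200,170,410,330,'pics/s33.png',3.5)
i,d=vision.get_image('top'); crop(i,120,150,360,300,'pics/t33.png',3.3)"
```

```text
slide [-1.3 -2.2 64.1] turn 0.003 rows 1.0 psi 0.053
```

View pics/s33.png

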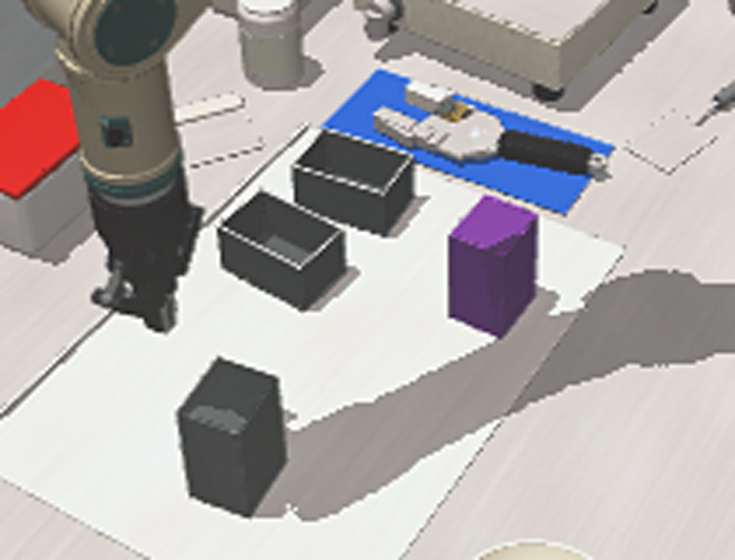

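View pics/t33.png

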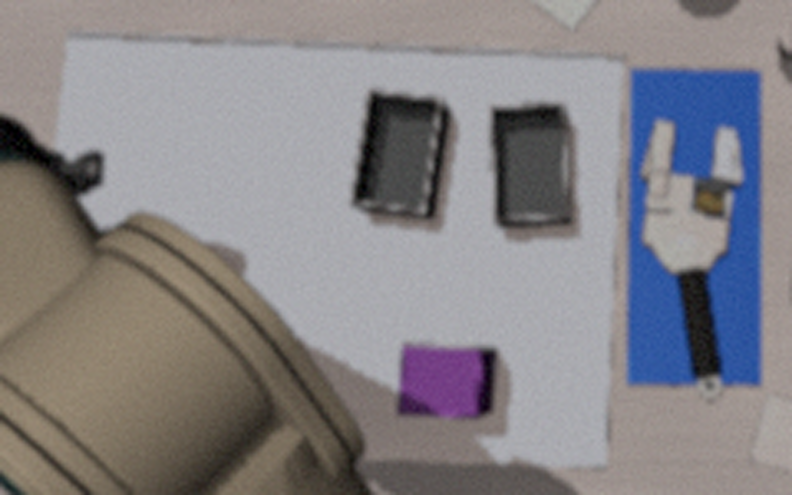

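>>> {"method": "play_rows", "body": {"slide": [[-1,-2,40],[-1,-2,64],[-1,-2,64]], "turn": [0,0,0], "fingers": [0,0,0]}}

```text
clock: 41.85
eef_pos: [523.7, 464.1, 99.0]
tool_rot: [3.082, -0.032, 0.048]
force: [-0.1, -0.1, 0.2]
width: -0.1
```

>>> {"method": "play_rows", "body": {"slide": [[-14,0,0],[-26,0,0],[-36,0,0],[-44,0,-1],[-52,0,-1]], "turn": [0,0,0,0,0], "fingers": [0,0,0,0,0]}}

```text
clock: 42.48
eef_pos: [471.5, 461.8, 98.7]
tool_rot: [3.083, -0.032, 0.048]
force: [-0.2, 0.2, 0.1]
width: 0.0
```

```bash
python3 -c "
from h import *
st=ctrl.read_state();print(st['eef_pos'],st['force'])
i,d=vision.get_image('side'); crop(i,200,200,360,330,'pics/s34.png',4)"
```

```text
[471.48626685 461.83053781  98.70678153] [-0.1618993   0.17963894  0.05124707]
```

View pics/s34.png

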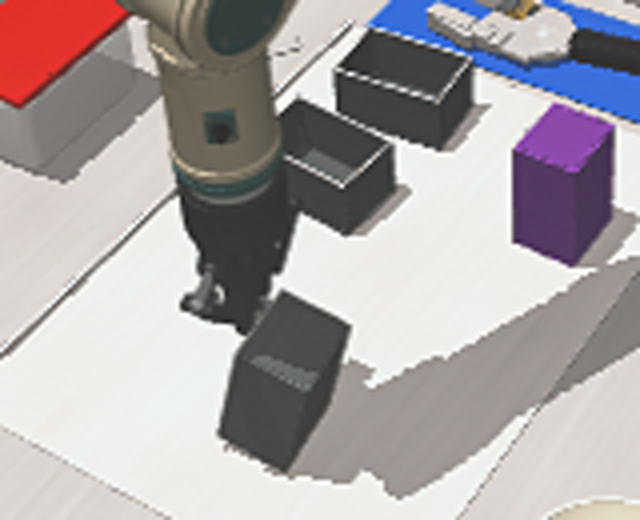

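Tin 1 is tipping towards the robot, as intended. I'll continue.

>>> {"method": "play_rows", "body": {"slide": [[-8,0,0],[-16,0,0],[-24,0,0],[-32,0,-1],[-32,0,-1]], "turn": [0,0,0,0,0], "fingers": [0,0,0,0,0]}}

```text
clock: 43.15
eef_pos: [437.0, 460.8, 98.7]
tool_rot: [3.083, -0.03, 0.051]
force: [0.6, 0.1, -0.4]
width: -0.3
```

>>> {"method": "play_rows", "body": {"slide": [[0,0,-50],[60,0,-100],[100,0,-120],[100,0,-120],[100,0,-120]], "turn": [0,0,0,0,0], "fingers": [0,0,0,0,0]}}

```text
clock: 43.78
eef_pos: [532.2, 472.4, 220.8]
tool_rot: [3.082, -0.029, 0.051]
force: [-0.7, -0.3, -0.4]
width: 0.3
```

```bash
python3 -c "
from h import *
st=ctrl.read_state();print(st['eef_pos'],st['force'])
plan(500,250,300,0.05)
i,d=vision.get_image('side'); crop(i,200,150,440,330,'pics/s35.png',3.3)"
```

```text
[532.24134551 472.41070563 220.84191171] [-0.71121549 -0.31647365 -0.35448709]
slide [-41.2 224.9 -67.1] turn 0.001 rows 3.8 psi 0.051
```

View pics/s35.png

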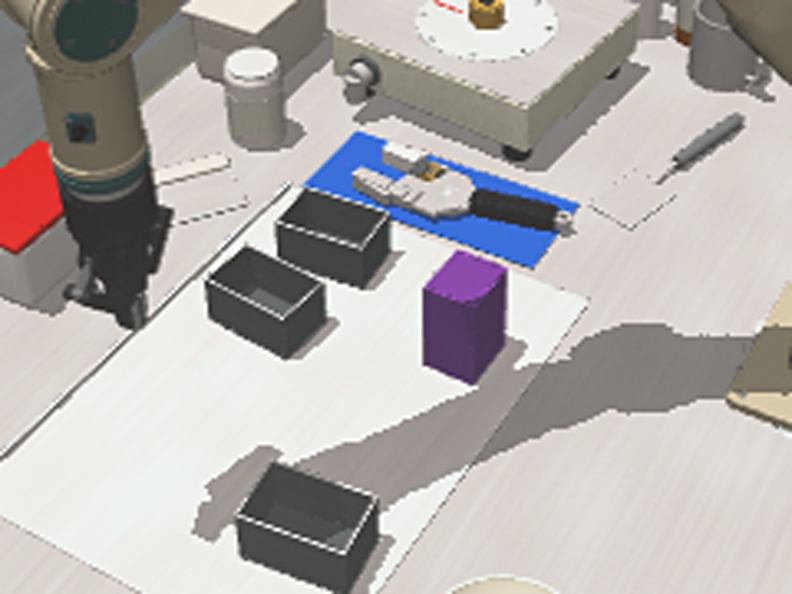

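>>> {"method": "play_rows", "body": {"slide": [[-8,45,-40],[-16,90,-60],[-25,140,-67],[-33,190,-67],[-41,240,-67]], "turn": [0,0,0,0,0], "fingers": [0.5,0.5,0.5,0.5,0.5]}}

```text
clock: 44.45
eef_pos: [498.5, 233.7, 300.0]
tool_rot: [3.08, -0.027, 0.055]
force: [0.7, 0.1, 0.5]
width: 42.5
```

>>> {"method": "play_rows", "body": {"slide": [[-10,60,-20],[-20,120,-20],[-30,180,-20],[-40,240,-20],[-50,300,-20]], "turn": [0,0,0,0,0], "fingers": [0.5,0.5,0.5,0.5,0.5]}}

```text
clock: 45.08
eef_pos: [462.1, -67.9, 336.4]
tool_rot: [3.08, -0.025, 0.056]
force: [1.6, -0.2, -0.1]
width: 42.4
```

>>> {"method": "play_rows", "body": {"slide": [[-5,60,0],[-5,120,0],[-10,180,0],[-10,240,0],[-10,240,0]], "turn": [0,0,0,0,0], "fingers": [0.5,0.5,0.5,0.5,0.5]}}

```text
clock: 45.7
eef_pos: [463.2, -312.0, 349.3]
tool_rot: [3.08, -0.023, 0.049]
force: [-0.7, 0.5, 0.7]
width: 42.7
```

```bash
python3 - <<'E'
from h import *
print(ctrl.read_state()["eef_pos"],ctrl.read_state()["qd"].round(3))
i,d=vision.get_image("top"); cv2.imwrite("t36.png",i); np.save("t36.npy",d); crop(i,100,130,480,310,"pics/t36.png",2.1)
i,d=vision.get_image("side"); cv2.imwrite("pics/s36.png",i)
E
```

```text
[ 463.21041085 -311.9761545   349.32781602] [-0.052 -0.032 -0.083  0.061 -0.052 -0.    -0.028]
```

View pics/t36.png

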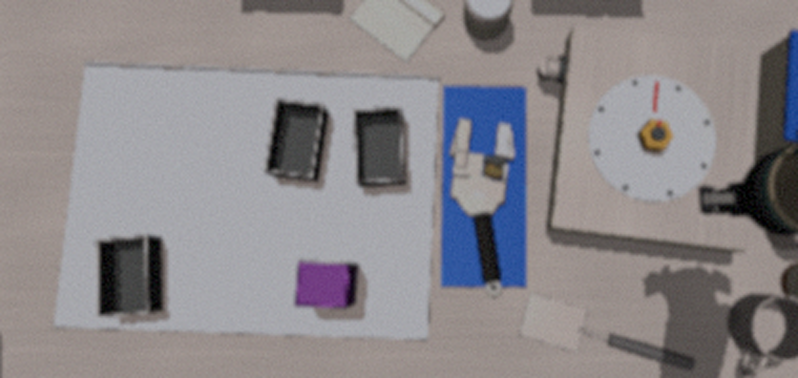

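View pics/s36.png

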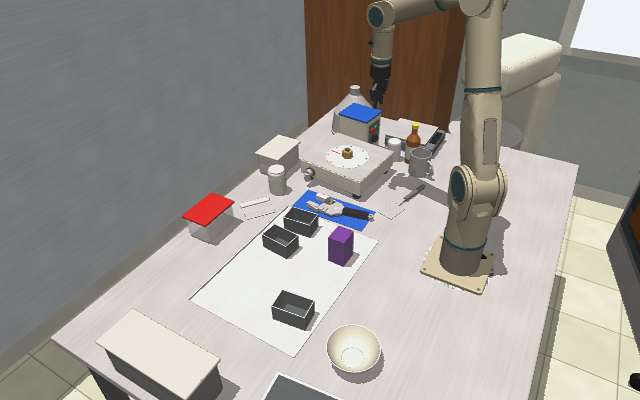

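```bash
python3 - <<'E'
from h import *
p=cam("top"); i=cv2.imread("t36.png"); d=np.load("t36.npy"); c=cloud(p,d)
crop(i,390,160,440,210,"pics/t36n.png",12)
f=lambda u,v,z:px2z(p,100+u/2.1,130+v/2.1,z)[:2]
for n,q in dict(t1=[(98,240),(158,237),(161,307),(102,313)],t2=[(277,101),(327,107),(318,181),(267,174)],t3=[(356,112),(402,109),(407,182),(361,186)]).items():
    P=np.array([f(*a,63) for a in q]); print(n,P.mean(0).round(1),np.linalg.norm(P[0]-P[1]).round(),np.linalg.norm(P[1]-P[2]).round())
print("sheet c",np.mean([px2z(p,u,v,3)[:2] for u,v in [(139.5,161),(310.5,167),(127,286),(304,292)]],0))
for n,u,v in [("fj",319,195),("mj",342,197),("head",325,220),("sl",331,250)]:
    print(n,np.median(c[v-1:v+2,u-1:u+2].reshape(-1,3),0).round(1))
E
```

```text
t1 [372.2 449.5] 84.0 98.0
t2 [568.7 224.8] 74.0 110.0
t3 [561.9 101.8] 68.0 109.0
sheet c [487.0535817 297.600002 ]
fj [586.2 -12.9  28.1]
mj [581.5 -86.6  25.5]
head [507.6 -33.6  21.2]
sl [413.6 -53.9  26.4]
```

View pics/t36n.png

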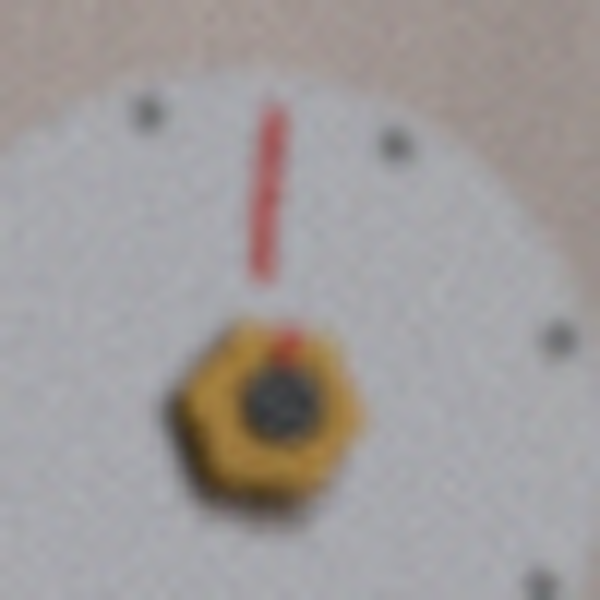

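>>> {"method": "play_rows", "body": {"slide": [[0,0,0],[0,0,0],[0,0,0],[0,0,0]], "turn": [0,0,0,0], "fingers": [0.5,0.5,0.5,0.5]}}

```text
clock: 46.3
eef_pos: [464.8, -305.9, 349.9]
tool_rot: [3.082, -0.024, 0.058]
force: [-0.5, 0.6, -0.2]
width: 42.4
```

```bash
python3 -c "
from h import *
print(ctrl.read_state()['qd'].round(3)); print(ctrl.finish_job())"
```

```text
[ 0.004  0.003  0.001 -0.002  0.001  0.001  0.   ]
the job is handed in; nothing more can be done
None
```

I finished the whole job and handed it in at about 46 s; `finish_job()` gives no verdict.

- **Nut and wrench:** I set the wrench over the nut and rolled the worm until the jaws measured about 40.5 to 41 mm. I then turned the nut about 58° clockwise until the push force rose at its stop. The red lines met in the wrist view. After that I opened the jaw slightly and laid the wrench flat on the blue mat.
- **Tins:** Only three dark tins were present, and all three now lie on their bases, mouth up. One was knocked aside during the run, so I measured its position again before tipping it. I left the purple box alone.

**Last checks**
- **Tin positions:** the tins lie at about (372,450), (569,225) and (562,102), inside the limits around the sheet's centre at (487,298).
- **Wrench height:** its top is at z ≈ 26–28 mm, which fits lying flat on the mat.
- **Nut:** it reads slightly past its mark, about +0.06 to +0.07 rad, consistent with its stop at +0.06.
- **Other things on the bench:** they look undisturbed in the pictures, though I did not measure them. The gripper is clear of everything.

**What disagreed**
- The wrench's black sleeve appeared about 17 mm further from the jaws than described. I used the measured position.
- One tin's rim measured 84 x 98 mm in the coarse top view instead of 70 x 110. I put this down to rough corner picking; the side view shows that tin lying flat.
- The tool drifted to about 3° of tilt during the run, with no visible effect.

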